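# Stand the milling blanks on the rail in order of thickness

## Task

The four round milling blanks stand unsorted in the black transport tray. Set them out for the mill, one in each steel stand on the rail, in order of thickness: the thinnest in the stand at the end of the rail where the mill's clamp ring lies, each next one thicker, and the thickest at the other end. Set each blank down gently, upright on its edge between the cheeks of its stand, and leave the clamp ring where it is.

Things in the scene. Friction and masses are not known exactly. Their poses are not given: they have to be found in the camera images.
- blank_10_c (a point): Centre of a round ivory milling blank standing on edge: plain disc, 98.5 mm diameter, 10 mm thick (the thinnest of the four), about 91 g. y axis: the disc's axis (level); x, z lie in its faces, at any roll. At the start it stands in one of the four grooves of the black tray, centre 60 mm above the bench, neighbours 72 mm apart along the tray.
- blank_16_c (a point): Centre of a round ivory milling blank standing on edge: plain disc, 98.5 mm diameter, 16 mm thick (the second thinnest of the four), about 145 g. y axis: the disc's axis (level); x, z lie in its faces, at any roll. At the start it stands in one of the four grooves of the black tray, centre 60 mm above the bench, neighbours 72 mm apart along the tray.
- blank_22_c (a point): Centre of a round ivory milling blank standing on edge: plain disc, 98.5 mm diameter, 22 mm thick (the second thickest of the four), about 199 g. y axis: the disc's axis (level); x, z lie in its faces, at any roll. At the start it stands in one of the four grooves of the black tray, centre 60 mm above the bench, neighbours 72 mm apart along the tray.
- blank_30_c (a point): Centre of a round ivory milling blank standing on edge: plain disc, 98.5 mm diameter, 30 mm thick (the thickest of the four), about 272 g. y axis: the disc's axis (level); x, z lie in its faces, at any roll. At the start it stands in one of the four grooves of the black tray, centre 60 mm above the bench, neighbours 72 mm apart along the tray.
- stand_a: One of four identical fixed steel stands, in any of the rail's places. Origin: centre of its underside, 6 mm above the bench; z up, y along the row. Two rubber bars along y cradle a blank's rim: its centre rests 57.5 mm above the origin, its axis along y. Cheeks at y = +-23 mm (46 mm clear) rise 41 mm above the origin. 88 x 58 mm; neighbours 72 mm apart.
- stand_b: One of four identical fixed steel stands, in any of the rail's places. Origin: centre of its underside, 6 mm above the bench; z up, y along the row. Two rubber bars along y cradle a blank's rim: its centre rests 57.5 mm above the origin, its axis along y. Cheeks at y = +-23 mm (46 mm clear) rise 41 mm above the origin. 88 x 58 mm; neighbours 72 mm apart.
- stand_c: One of four identical fixed steel stands, in any of the rail's places. Origin: centre of its underside, 6 mm above the bench; z up, y along the row. Two rubber bars along y cradle a blank's rim: its centre rests 57.5 mm above the origin, its axis along y. Cheeks at y = +-23 mm (46 mm clear) rise 41 mm above the origin. 88 x 58 mm; neighbours 72 mm apart.
- stand_d: One of four identical fixed steel stands, in any of the rail's places. Origin: centre of its underside, 6 mm above the bench; z up, y along the row. Two rubber bars along y cradle a blank's rim: its centre rests 57.5 mm above the origin, its axis along y. Cheeks at y = +-23 mm (46 mm clear) rise 41 mm above the origin. 88 x 58 mm; neighbours 72 mm apart.
- rail: Aluminium rail, 70 x 308 x 6 mm, fixed to the bench, carrying the four stands at y = -108, -36, 36 and 108 mm. Origin: centre of its underside, on the bench; y along the row, x across it. It lies left or right of the tray, turned up to 0.2 rad.
- clamp_ring: The mill's clamp ring: flat aluminium ring, 124 mm outside, 99 mm inside, 14 mm thick, with a block and spigot reaching 112 mm out along its x. Origin: centre of its underside. It lies loose on the bench beyond the rail's far side, by one of the rail's ends (about 135 mm across, 100 mm along from the rail's middle); a small jar with a white lid stands by the other end.
Not all that is in view belongs to the job. What is shaped like the part that bears blank_10_c but red or turquoise is not meant.

How it is judged:
By the outcome, as a careful person would: the job done as asked, in the order asked, and still so for the second after the job is handed in, with the robot touching nothing.
It also fails if it takes over 120 s, if anything falls off the work surface, if the arm or the gripper's body presses on something with over 40 N, if the wrist force passes 120 N, or if a joint passes its speed limit or range.

## Robot

A 6-joint arm with a two-finger parallel gripper is mounted at the origin on the work surface. World frame = base frame: x ahead of the robot, y to its left, z up, the work surface at z = 0. Lengths are in m, angles in degrees, forces in N, time in s.
With the tool pointing down it reaches from about 0.425 to 0.925 m from the base axis. Payload 12.5 kg.
Tool frame: the origin (TCP) lies on the front face of the gripper's body, between the roots of the fingers; the fingertips stand 73 mm ahead of it and the grasp point (between the pads) lies 54 mm ahead of it (finger_overhang is the distance from the TCP to the fingertips, in m); z points along the fingers, x is the direction in which the jaws open and shut, and the axes are right-handed (so a half turn about z gives the same grasp; the last joint's range is limited). The gripper opens to 85 mm and grips with 20 to 120 N. Pads are 22 mm wide; open, the fingers measure 114 mm over their backs; the gripper's body (76 mm by 85 mm) begins 54 mm behind the grasp point. The pads swing forward as they close: fully open they stand 13 mm farther back than shut.
Start: joints at [-77.899, 28.126, 89.318, -0, 62.55, -6.05], TCP at [0.195, -0.594, 0.304] pointing down, gripper open.
Joint ranges: [-177.58, 177.58], [-47.91, 125.51], [2.72, 160], [-65.01, 245.01], [3.68, 167.84], [-153.87, 153.87]. Speed limits (degrees/s): [127.2, 127.2, 159.86, 180, 180, 180].

## Interface

Orientations are given as a 3x3 rotation matrix whose columns are the frame's x, y, z axes.
In Python, from station import * gives the robot as it stands.
- The arm moves only by the tool arm_command, never from a script. Its argument "increments" is one flat list of numbers, 5 for each row, row after row: the opening, from 0 (shut) to 1 (fully open), then the shift along the tool's x, y, z in mm, then the turn about the tool's z in degrees. A call has 1 to 8 rows; each row is the pose to reach, as a shift and turn from the pose measured when the call began, along the tool's axes at that moment; what a row does not reach only later rows make up. A row lasts 1/10 s, in which the tool goes at most 50 mm and 8.59 degrees, less where a joint would pass 70% of its speed; a pose out of reach is approached as far as the arm can. A call with a gripper value outside its range is refused whole. The fingers move at their own pace and stop on an object; "force" is the grip in N (left out, the last holds). Time passes only in rows, so rows that repeat a pose let the fingers close. It gives the time, the measured TCP pose, the force and the opening at its end, in the units of the state.
- get_obs(): the state, without advancing time (a new reading comes with each control period).
- snapshot(name): name is "side" or "top"; returns the picture (400x640x3 uint8, blue, green, red); there is no depth.
- camera_model(name): a dict with "fx", "fy", "cx", "cy" (pixels), "k1" (the pictures are not rectified: a ray, as slopes to the right and down, at radius r is drawn at 1 + k1 r^2 times it, then the intrinsics apply), "rvec" (rotation vector, rad) and "tvec" (3), from world to camera coordinates, as OpenCV has them. Camera axes: x right, y down, z forward; pixel columns grow to the right and rows downward; lengths in m; the calibration is good to about 2 mm. A picture is of the moment at which its call begins. camera_model takes no time and is no camera call.
- finish_job(): hands the job in, once; it reports no verdict.
Trained networks look in the newest picture that a camera, given by its name, has taken for a name from the list of things; names that differ only in an ending like _2 or _b are one class to them, and where a whole thing is asked for, a point or a joint stands for the part that bears it (a point fixed in the world has none). Each returns a list of dicts, best first, with "confidence" (0 to 1); they miss things now and then, are a little off and sometimes report something else, mostly with a low value. They report only what shows in the picture. A call takes as long as a camera call. They do not tell look-alikes from the thing itself.
- spot_in(camera, label): "box" ([left, top, right, bottom] in pixels, round what is visible of it).
- place_of(camera, label): "location" ([column, row] in pixels: a listed point, or the origin of a listed thing).
The state is a dict: "t": time; "qpos": joint angles; "joint_velocities": joint speeds; "effort": joint torques, N m; "tool_pos": TCP position; "eef_rot": TCP orientation; "force": force on the tool from outside, world axes, zero at the start; "torque": the same for the moment, N m; "opening": finger opening in m.
Only numpy, scipy, OpenCV 4.12 (cv2) and the standard library are available. Lean on these libraries where they do the work, as an engineer would, in place of code of your own. Each camera call takes 0.05 s, during which the arm holds its last target.

## Working session

There is one attempt and no reset: what is moved stays moved. The work goes in short steps, Python scripts to look and compute and a tool call to move; the robot and the scene stay as the last step left them, time stands still between calls to the robot, and variables do not carry over. Pictures are saved under pics/ and viewed, and the job is handed in when it is done.

Besides the shell and the picture viewer there is one more tool, called after "Request:" as name(argument=value, ...) on one line, values as JSON. arm_command: Moves the arm, as the interface text tells. Its arguments: {"type":"object","properties":{"increments":{"type":"array"},"force":{"type":"number"}},"required":["increments"]}

```bash
ls; mkdir -p pics; python3 - <<'E'
from station import *
import cv2
o=get_obs();print(o)
for c in("side","top"):
    im=snapshot(c);cv2.imwrite(f"pics/{c}0.png",im);print(camera_model(c))
    for l in("blank_10_c","stand_a","rail","clamp_ring"):
        print(c,l,[(np.round(d['location'],1).tolist(),round(d['confidence'],2)) for d in place_of(c,l)] if 'np' in globals() else place_of(c,l))
E
```

```text
pics
{'t': 0.0, 'qpos': array([-7.78989192e+01,  2.81632268e+01,  8.93510724e+01, -3.15598217e-04,
        6.25487659e+01, -6.05287702e+00]), 'joint_velocities': array([-0.02913269,  0.03171125, -0.08441366, -0.09267077,  0.06689766,
        0.03519321]), 'effort': array([-2.88774485e-03, -6.18454957e+01, -2.61603606e+01, -2.24869000e-04,
        3.97923955e-03,  3.09513302e-05]), 'tool_pos': array([ 0.19469546, -0.59374098,  0.30333198]), 'eef_rot': array([[ 3.11573719e-01, -9.50221954e-01, -2.35525621e-04],
       [-9.50221352e-01, -3.11573788e-01,  1.07521116e-03],
       [-1.09507286e-03, -1.11206067e-04, -9.99999394e-01]]), 'force': array([0.0031703 , 0.55787896, 0.30428625]), 'torque': array([-0.05236797, -0.03419886,  0.03813281]), 'opening': 0.08535732526543618}
{'fx': 426.11469174643537, 'fy': 426.11469174643537, 'cx': 322.5489678055335, 'cy': 197.83436472101224, 'k1': 0.03172643944449332, 'rvec': array([ 2.12293524, -0.16919613,  0.06697718]), 'tvec': array([-0.58121587,  0.10379847,  0.86436134])}
side blank_10_c [{'location': [309.9, 174.8], 'confidence': 0.88}, {'locatio
[... 529 characters left out ...]
936814, 'k1': -0.05031781980763948, 'rvec': array([ 2.17930328, -2.17779845,  0.02191782]), 'tvec': array([0.02151605, 0.58561702, 0.88185694])}
top blank_10_c [{'location': [294.1, 202.4], 'confidence': 0.89}, {'location': [241.9, 267.7], 'confidence': 0.74}, {'location': [330.0, 138.3], 'confidence': 0.68}, {'location': [311.7, 270.1], 'confidence': 0.54}]
top stand_a [{'location': [433.6, 214.2], 'confidence': 0.87}, {'location': [462.9, 214.9], 'confidence': 0.72}, {'location': [373.1, 218.0], 'confidence': 0.71}, {'location': [401.9, 217.2], 'confidence': 0.62}]
top rail [{'location': [420.9, 218.1], 'confidence': 0.98}, {'location': [373.4, 219.6], 'confidence': 0.4}]
top clamp_ring []
```

View pics/side0.png

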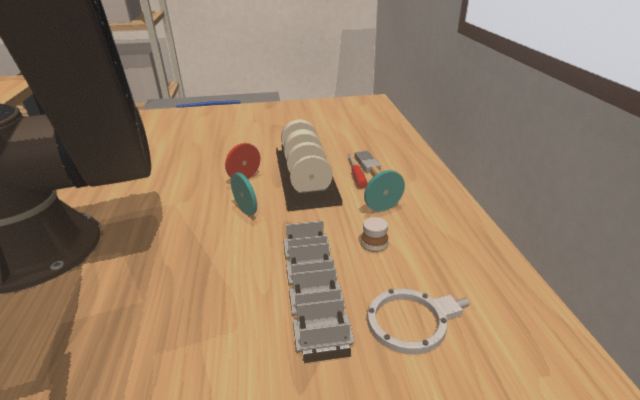

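View pics/top0.png

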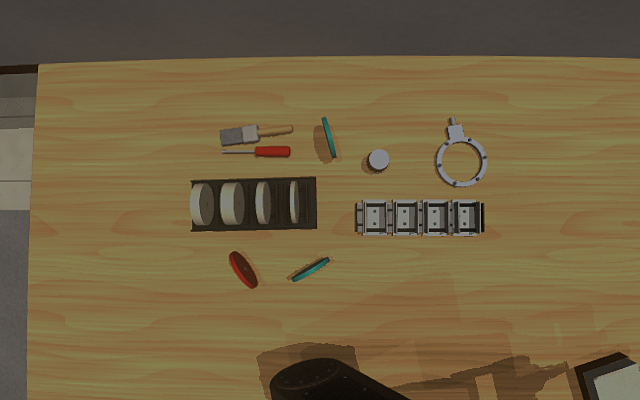

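The side view shows the tray with the ivory blanks behind the rail. The clamp ring lies at the near end (415,320) and the jar at (375,233). In the top view the blanks are at columns ~203, 232, 263 and 294 and the stands at 373 to 463, with the ring by the right end (462,160). So the thinnest goes in the stand at column 463. Next I'll measure positions and thicknesses.

```bash
cat > h.py <<'E'
from station import *
import numpy as np, cv2
def cam(c):
    m=camera_model(c);R=cv2.Rodrigues(np.array(m['rvec'],float))[0];return m,R,np.array(m['tvec'],float)
def ray(c,p):
    m,R,t=cam(c)
    K=np.array([[m['fx'],0,m['cx']],[0,m['fy'],m['cy']],[0,0,1.]])
    u=cv2.undistortPoints(np.array([[p]],float),K,np.array([m['k1'],0,0,0,0.]))[0,0]
    return -R.T@t, R.T@np.array([u[0],u[1],1])
def onz(c,p,z):
    o,d=ray(c,p);return o+d*(z-o[2])/d[2]
def proj(c,P):
    m,R,t=cam(c);K=np.array([[m['fx'],0,m['cx']],[0,m['fy'],m['cy']],[0,0,1.]])
    return cv2.projectPoints(np.array(P,float).reshape(-1,3),np.array(m['rvec'],float),t,K,np.array([m['k1'],0,0,0,0.]))[0][:,0]
E
python3 - <<'E'
from h import *
for l,z in(("blank_10_c",.06),("stand_a",.006),("rail",0),("clamp_ring",0)):
    for c in("top","side"):
        for d in place_of(c,l): print(c,l,np.round(d['location'],1),round(d['confidence'],2),onz(c,d['location'],z).round(4))
        for d in spot_in(c,l): print("   box",c,np.round(d['box'],1),round(d['confidence'],2))
print(ray("top",(320,200)),ray("side",(320,200)))
im=cv2.imread("pics/top0.png")
cv2.imwrite("pics/t_tray.png",cv2.resize(im[170:240,180:325],None,fx=5.5,fy=5.5,interpolation=cv2.INTER_CUBIC))
cv2.imwrite("pics/t_rail.png",cv2.resize(im[190:245,345:495],None,fx=5.3,fy=5.3,interpolation=cv2.INTER_CUBIC))
im=cv2.imread("pics/side0.png")
cv2.imwrite("pics/s_tray.png",cv2.resize(im[110:215,265:345],None,fx=5.5,fy=5.5,interpolation=cv2.INTER_CUBIC))
E
```

```text
top blank_10_c [294.1 202.4] 0.89 [0.5747 0.0954 0.06  ]
top blank_10_c [241.9 267.7] 0.74 [0.4244 0.2152 0.06  ]
top blank_10_c [330.  138.3] 0.68 [0.7233 0.013  0.06  ]
top blank_10_c [311.7 270.1] 0.54 [0.4204 0.0544 0.06  ]
   box top [228.9 250.4 255.  286.8] 0.86
   box top [292.6 183.1 300.8 223.6] 0.62
   box top [294.4 255.9 331.7 282. ] 0.61
   box top [322.6 115.7 335.1 158.7] 0.46
side blank_10_c [309.9 174.8] 0.88 [0.5743 0.0992 0.06  ]
side blank_10_c [241.8 192.4] 0.88 [0.4198 0.0479 0.06  ]
side blank_10_c [239.5 163.4] 0.77 [0.4127 0.1872 0.06  ]
side blank_10_c [386.1 195.7] 0.63 [ 0.7213 -0.0206  0.06  ]
   box side [291.  153.9 334.4 194.9] 0.81
   box side [364.3 168.8 404.1 208.9] 0.78
   box side [224.9 143.6 259.3 178. ] 0.73
top stand_a [433.6 214.2] 0.87 [ 0.5484 -0.2368  0.006 ]
top stand_a [462.9 214.9] 0.72 [ 0.5467 -0.3078  0.006 ]
top stand_a [373.1 218. ] 0.71 [ 0.5392 -0.0904  0.006 ]
top stand_a [401.9 217.2] 0.62 [ 0.5412 -0.1601  0.006 ]
   box top [450.9 199.5 482.4 236.8] 0.98
   box top [423.8 198.8 449.7 236.7] 0.95
   box top [391.3 198.5 421.
[... 366 characters left out ...]
] 0.86
   box side [289.  241.5 335.4 280.7] 0.83
   box side [293.4 297.8 354.9 351.5] 0.61
   box side [287.1 266.5 341.6 316.4] 0.57
top rail [420.9 218.1] 0.98 [ 0.539  -0.2073  0.    ]
top rail [373.4 219.6] 0.4 [ 0.5353 -0.0917  0.    ]
   box top [355.5 203.8 483.3 234.2] 0.56
side rail [301.  147.8] 0.64 [0.58   0.3743 0.    ]
   box side [304.8 346.6 351.3 360.4] 0.69
   box top [434.3 115.6 485.9 187.6] 0.81
   box top [193.2 184.6 212.5 224.6] 0.27
   box side [365.8 288.6 473.4 351.8] 0.77
(array([ 0.53816031, -0.00750202,  0.91181637]), array([ 0.0492778 ,  0.05072783, -0.99766406])) (array([ 0.48492942, -0.758151  ,  0.53456249]), array([ 0.10884018,  0.83861195, -0.5338028 ]))
```

```bash
sleep 0
```

```text
(no output)
```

View pics/t_tray.png

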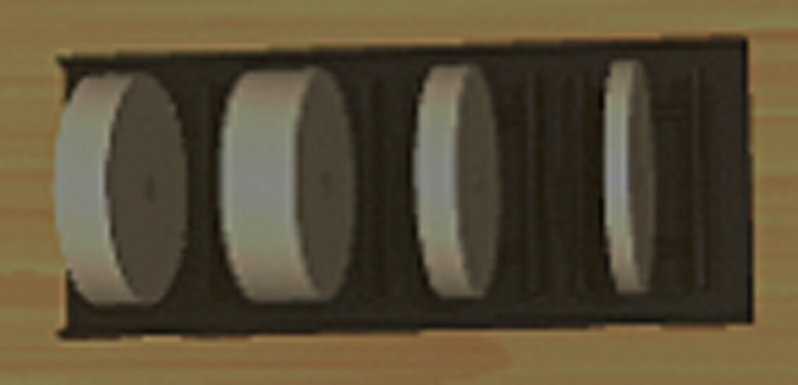

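View pics/t_rail.png

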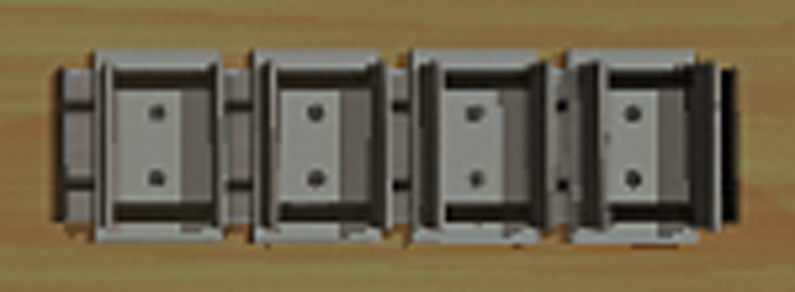

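View pics/s_tray.png

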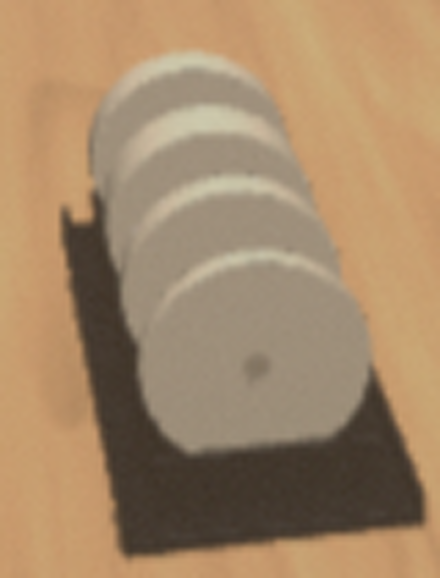

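Band widths from left to right are about 50, 75, 43 and 25 crop px, so I read the order as 22, 30, 16 and 10 mm. I'll fit models to the pictures to get precise poses.

```bash
cat > fit.py <<'E'
from h import *
from scipy.optimize import minimize
im={c:cv2.imread(f"pics/{c}0.png") for c in("top","side")}
def ivory(c):
    hsv=cv2.cvtColor(im[c],cv2.COLOR_BGR2HSV);return hsv
def disc(x,y,z,yaw,th,c):
    # yaw: axis = (-sin,cos,0)
    a=np.linspace(0,2*np.pi,72,endpoint=False);r=.04925
    ax=np.array([-np.sin(yaw),np.cos(yaw),0]);u=np.array([np.cos(yaw),np.sin(yaw),0])
    P=np.array([x,y,z])+r*(np.cos(a)[:,None]*u+np.sin(a)[:,None]*[0,0,1])
    return proj(c,np.vstack([P+ax*th/2,P-ax*th/2]))
def mask(polys,S=4):
    m=np.zeros((400*S,640*S),np.uint8)
    for q in polys:
        h=cv2.convexHull(q.astype(np.float32))[:,0]
        cv2.fillConvexPoly(m,np.round((h+.5)*S*16-8).astype(np.int32),255,shift=4)
    return cv2.resize(m,(640,400),interpolation=cv2.INTER_AREA)/255.
TH=[.022,.030,.016,.010]
def tray(p,th=TH):
    x,y,yaw=p; return [(x+np.sin(yaw)*-(s),y+np.cos(yaw)*s,.06,yaw,t) for s,t in zip((.108,.036,-.036,-.108),th)]
E
python3 - <<'E'
from fit import *
from itertools import permutations
g=im["top"].astype(float)
roi=np.zeros((400,640),bool);roi[183:228,191:312]=1
V=g.max(2)/255.
sat=(g.max(2)-g.min(2))/(g.max(2)+1)
print(np.round(V[200,190:315:2],2)); print(np.round(sat[200,190:315:2],2))
obs=((V>.25)&(sat<.45))&roi
obs=obs.astype(float)
cv2.imwrite("pics/m.png",cv2.resize((obs*255).astype(np.uint8)[170:240,180:325],None,fx=5.5,fy=5.5))
def cost(p,th):
    m=mask([disc(*d,"top") for d in tray(p,th)]); return np.abs(m-obs)[roi].sum()
res=[]
for th in permutations(TH):
    r=minimize(cost,[.575,.203,0.0],args=(th,),method="Nelder-Mead",options=dict(initial_simplex=[[.575,.203,0],[.58,.203,0],[.575,.208,0],[.575,.203,.04]],maxiter=60))
    res.append((r.fun,th,r.x))
res.sort(key=lambda t:t[0])
for r in res[:4]:print(r)
for d in tray(res[0][2],res[0][1]):print(np.round(d,4))
for c in("top","side"):
    S=5 if c=="top" else 5
    o=cv2.resize(im[c],None,fx=S,fy=S,interpolation=cv2.INTER_CUBIC)
    for d in tray(res[0][2],res[0][1]):
        q=disc(*d,c)
        for k in(q[:72],q[72:]): cv2.polylines(o,[np.round((k+.5)*S-.5).astype(int)],True,(0,0,255))
    cv2.imwrite(f"pics/ov_{c}.png",o[170*S:240*S,180*S:325*S] if c=="top" else o[110*S:215*S,265*S:345*S])
E
```

```text
[0.52 0.52 0.52 0.53 0.55 0.27 0.3  0.29 0.29 0.29 0.29 0.3  0.14 0.18
 0.13 0.41 0.52 0.52 0.51 0.51 0.52 0.53 0.26 0.29 0.29 0.29 0.29 0.22
 0.16 0.14 0.16 0.15 0.11 0.51 0.52 0.52 0.43 0.27 0.27 0.29 0.23 0.16
 0.15 0.17 0.13 0.16 0.15 0.15 0.14 0.13 0.52 0.53 0.3  0.27 0.26 0.17
 0.17 0.15 0.18 0.15 0.18 0.18 0.18]
[0.07 0.09 0.08 0.09 0.11 0.34 0.31 0.3  0.3  0.28 0.29 0.29 0.42 0.35
 0.49 0.08 0.07 0.07 0.08 0.07 0.06 0.07 0.32 0.3  0.31 0.3  0.28 0.3
 0.28 0.46 0.34 0.39 0.57 0.05 0.05 0.05 0.07 0.31 0.31 0.3  0.31 0.34
 0.33 0.27 0.59 0.37 0.39 0.4  0.43 0.5  0.04 0.01 0.15 0.32 0.29 0.36
 0.33 0.42 0.33 0.41 0.33 0.3  0.28]Traceback (most recent call last):
  File "<stdin>", line 15, in <module>
    res = _minimize_neldermead(fun, x0, args, callback, bounds=bounds,
                               **options)
    fxr = func(xr)
    fx = function(np.copy(x), *(wrapper_args + args))
  File "<stdin>", line 12, in cost
  File "fit.py", line 11, in disc
    return proj(c,np.vstack([P+ax*th/2,P-ax*th/2]))
  File "h.py", line 13, in proj
    m,R,t=cam(c);K=np.array([[m['fx'],0,m['cx']],[0,m['fy'],m['cy']],[0,0,1.]])
          ~~~^^^
  File "h.py", line 4, in cam
    m=camera_model(c);R=cv2.Rodrigues(np.array(m['rvec'],float))[0];return m,R,np.array(m['tvec'],float)
ValueError: time passes only in moves, steps and waits
```

```bash
python3 - <<'E'
from h import *
S=5.3
for z in(.009,.012):
    a=onz("top",(95/S+345-.4,(50+240)/2/S+190-.4),z)
    P=[onz("top",((u)/S+345-.4,145/S+190-.4),z) for u in((95+221)/2,(252+381)/2,(410+540)/2,(567+697)/2)]
    print(np.round(P,4))
im=cv2.imread("pics/side0.png")
E
```

```text
[[ 0.5417 -0.0933  0.009 ]
 [ 0.5417 -0.1654  0.009 ]
 [ 0.5418 -0.2375  0.009 ]
 [ 0.5417 -0.309   0.009 ]]
[[ 0.5417 -0.0931  0.012 ]
 [ 0.5417 -0.1649  0.012 ]
 [ 0.5418 -0.2367  0.012 ]
 [ 0.5417 -0.308   0.012 ]]
```

```bash
sed -i 's/^def cam(c):/import functools\n@functools.lru_cache\ndef cam(c):/' h.py; cat > f1.py <<'E'
from fit import *
from itertools import permutations
g=im["top"].astype(float)
roi=np.zeros((400,640),bool);roi[183:228,185:312]=1
V=g.max(2)/255.
sat=(g.max(2)-g.min(2))/(g.max(2)+1)
obs=((V>.22)&(sat<.36))&roi
obs=obs.astype(float)
cv2.imwrite("pics/m.png",cv2.resize((obs*255).astype(np.uint8)[170:240,180:325],None,fx=5.5,fy=5.5))
def cost(p,th):
    m=mask([disc(*d,"top") for d in tray(p,th)]); return np.abs(m-obs)[roi].sum()
res=[]
for th in permutations(TH):
    r=minimize(cost,[.575,.203,0.0],args=(th,),method="Nelder-Mead",options=dict(initial_simplex=[[.575,.203,0],[.58,.203,0],[.575,.208,0],[.575,.203,.04]],maxiter=60))
    res.append((r.fun,th,r.x))
res.sort(key=lambda t:t[0])
for r in res[:4]:print(r)
for d in tray(res[0][2],res[0][1]):print(np.round(d,4))
for c in("top","side"):
    S=5
    o=cv2.resize(im[c],None,fx=S,fy=S,interpolation=cv2.INTER_CUBIC)
    for d in tray(res[0][2],res[0][1]):
        q=disc(*d,c)
        for k in(q[:72],q[72:]): cv2.polylines(o,[np.round((k+.5)*S-.5).astype(int)],True,(0,0,255))
    cv2.imwrite(f"pics/ov_{c}.png",o[170*S:240*S,180*S:325*S] if c=="top" else o[110*S:215*S,265*S:345*S])
E
python3 f1.py
```

```text
(np.float64(123.52549019607842), (0.022, 0.03, 0.016, 0.01), array([0.57445456, 0.20343433, 0.02862947]))
(np.float64(265.55686274509804), (0.016, 0.03, 0.022, 0.01), array([0.57451919, 0.20324868, 0.02937127]))
(np.float64(287.4901960784314), (0.022, 0.03, 0.01, 0.016), array([0.57458872, 0.2031725 , 0.03431258]))
(np.float64(351.956862745098), (0.03, 0.022, 0.016, 0.01), array([0.57449468, 0.20350367, 0.02871731]))
[0.5714 0.3114 0.06   0.0286 0.022 ]
[0.5734 0.2394 0.06   0.0286 0.03  ]
[0.5755 0.1674 0.06   0.0286 0.016 ]
[0.5775 0.0955 0.06   0.0286 0.01  ]
```

View pics/ov_top.png

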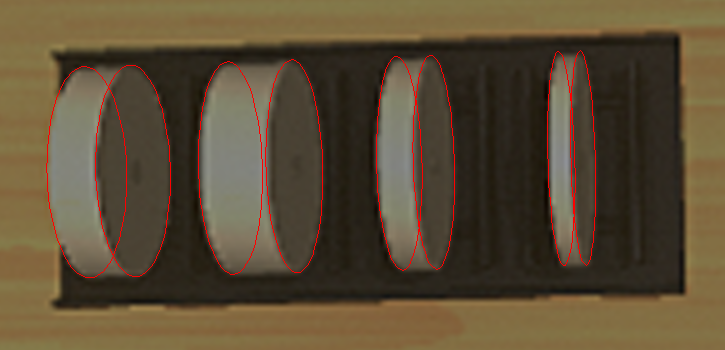

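View pics/ov_side.png

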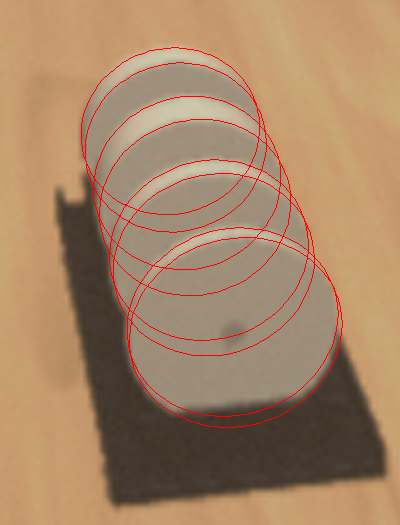

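The outlines match in both views, and the best-fitting order is 22, 30, 16, 10. Now I'll overlay the stands the same way.

```bash
cat > rail.py <<'E'
from fit import *
import sys
x,y,yaw=map(float,sys.argv[1:4])
u=np.array([np.cos(yaw),np.sin(yaw),0]);v=np.array([-np.sin(yaw),np.cos(yaw),0])
for c in("top","side"):
    S=5
    o=cv2.resize(im[c],None,fx=S,fy=S,interpolation=cv2.INTER_CUBIC)
    def poly(pts,col):
        P=[np.array([x,y,0])+a*u+b*v+[0,0,z] for a,b,z in pts]
        cv2.polylines(o,[np.round((proj(c,P)+.5)*S-.5).astype(int)],True,col)
    poly([(-.035,-.154,.006),(.035,-.154,.006),(.035,.154,.006),(-.035,.154,.006)],(255,0,0))
    for s in(-.108,-.036,.036,.108):
        poly([(-.044,s-.029,.006),(.044,s-.029,.006),(.044,s+.029,.006),(-.044,s+.029,.006)],(0,0,255))
        for b in(-.023,.023): poly([(-.03,s+b,.047),(.03,s+b,.047)],(0,255,0))
    cv2.imwrite(f"pics/rl_{c}.png",o[190*S:245*S,345*S:495*S] if c=="top" else o[215*S:365*S,270*S:365*S])
E
python3 rail.py 0.5417 -0.2008 0.0
```

```text
(no output)
```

View pics/rl_top.png

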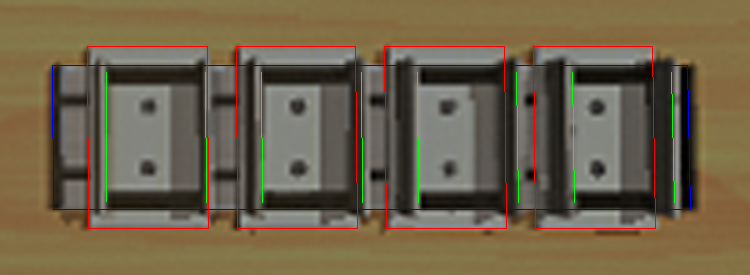

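View pics/rl_side.png

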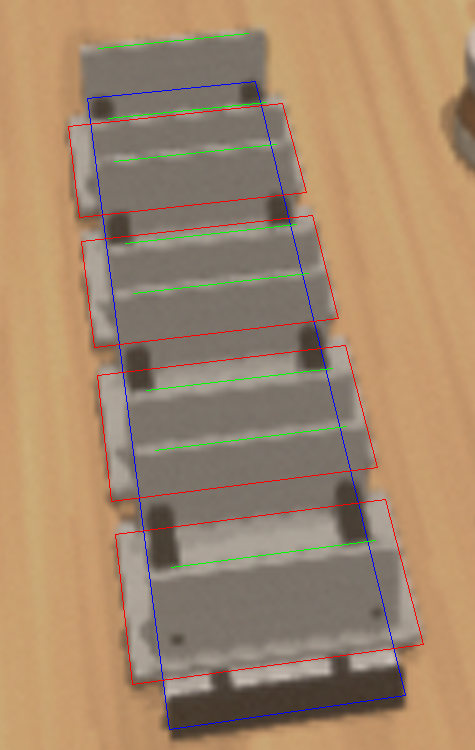

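```bash
cat > go.py <<'E'
from station import *
import numpy as np,sys
o=get_obs();p=np.array(o['tool_pos']);R=np.array(o['eef_rot'])
yaw=np.degrees(np.arctan2(R[1,0],R[0,0]))
print("t",round(o['t'],2),"p",p.round(4),"yaw",yaw.round(2),"F",np.round(o['force'],1),"op",round(o['opening'],4),"q",np.round(o['qpos'],0))
for a in sys.argv[1:]:
    x,y,z,w=map(float,a.split(","))
    print(a,"->",np.round(R.T@(np.array([x,y,z])-p)*1000,1),"turn",round(-(w-yaw),2))
E
python3 go.py .45,-.3,.30,-88.36 .5775,.0955,.30,-88.36
```

```text
t 1.3 p [ 0.1947 -0.5939  0.3039] yaw -71.85 F [ 0.5 -0.4 -0.2] op 0.0853 q [-78.  28.  89.   0.  63.  -6.]
.45,-.3,.30,-88.36 -> [-199.8 -334.1    3.9] turn 16.51
.5775,.0955,.30,-88.36 -> [-535.9 -578.5    3.9] turn 16.51
```

Request:
arm_command(increments=[0.5, -200, -334, 4, 16.5, 0.5, -200, -334, 4, 16.5, 0.5, -200, -334, 4, 16.5, 0.5, -200, -334, 4, 16.5, 0.5, -200, -334, 4, 16.5, 0.5, -200, -334, 4, 16.5, 0.5, -200, -334, 4, 16.5, 0.5, -200, -334, 4, 16.5])

```text
t: 2.1
tool_pos: [0.4511, -0.2976, 0.3001]
eef_rot: [[0.03, -1.0, 0.0], [-1.0, -0.03, -0.0], [0.0, -0.0, -1.0]]
force: [0.0, 0.0, -0.5]
opening: 0.043
```

```bash
python3 go.py .5775,.0955,.30,-88.36
```

```text
t 2.1 p [ 0.4511 -0.2976  0.3001] yaw -88.3 F [ 0.   0.  -0.5] op 0.043 q [-40.  22. 101.   0.  57.  48.]
.5775,.0955,.30,-88.36 -> [-3.892e+02 -1.380e+02  1.000e-01] turn 0.06
```

Request:
arm_command(increments=[0.5, -389, -138, 0, 0, 0.5, -389, -138, 0, 0, 0.5, -389, -138, 0, 0, 0.5, -389, -138, 0, 0, 0.5, -389, -138, 0, 0, 0.5, -389, -138, 0, 0, 0.5, -389, -138, 0, 0, 0.5, -389, -138, 0, 0])

```text
t: 2.9
tool_pos: [0.5732, 0.0829, 0.3002]
eef_rot: [[0.03, -1.0, 0.001], [-1.0, -0.03, -0.0], [0.0, -0.001, -1.0]]
force: [0.4, -1.6, 0.4]
opening: 0.0426
```

```bash
python3 go.py .5775,.0955,.20,-88.36 .5775,.0955,.138,-88.36
```

```text
t 2.9 p [0.5732 0.0829 0.3002] yaw -88.29 F [ 0.4 -1.6  0.4] op 0.0426 q [ 2. 25. 96. -0. 59. 90.]
.5775,.0955,.20,-88.36 -> [-12.4  -4.6 100.2] turn 0.07
.5775,.0955,.138,-88.36 -> [-12.5  -4.6 162.2] turn 0.07
```

Request:
arm_command(increments=[0.5, -12.5, -4.5, 20, 0, 0.5, -12.5, -4.5, 60, 0, 0.5, -12.5, -4.5, 85, 0, 0.5, -12.5, -4.5, 85, 0])

```text
t: 3.3
tool_pos: [0.5763, 0.0957, 0.2123]
eef_rot: [[0.03, -1.0, -0.005], [-1.0, -0.03, -0.001], [0.0, 0.005, -1.0]]
force: [0.8, -0.1, -0.4]
opening: 0.0426
```

```bash
python3 go.py  .5775,.0955,.138,-88.36; python3 - <<'E'
from h import *
im=snapshot("side");cv2.imwrite("pics/s1.png",cv2.resize(im[60:260,180:460],None,fx=2.8,fy=2.8))
im=snapshot("top");cv2.imwrite("pics/t1.png",cv2.resize(im[130:300,180:400],None,fx=3.4,fy=3.4))
E
```

```text
t 3.3 p [0.5763 0.0957 0.2123] yaw -88.27 F [ 0.8 -0.1 -0.4] op 0.0426 q [  3.  31. 101.  -0.  49.  91.]
.5775,.0955,.138,-88.36 -> [ 0.3 -1.5 74.3] turn 0.09
```

View pics/s1.png

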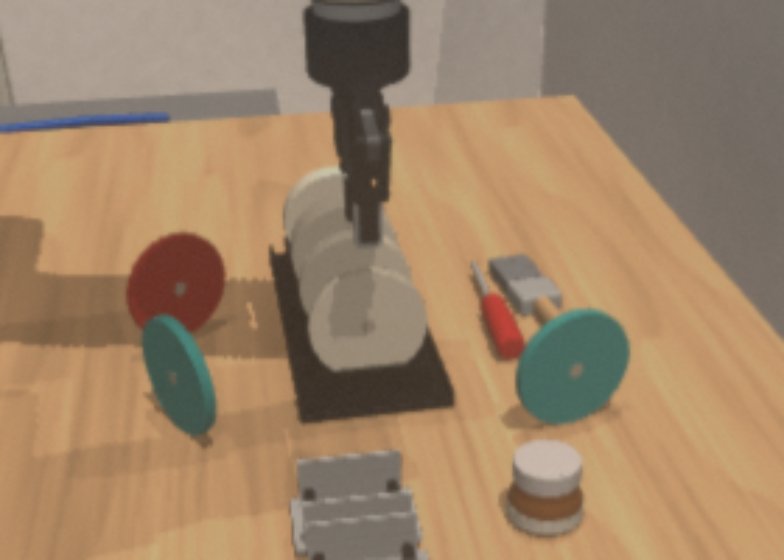

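View pics/t1.png

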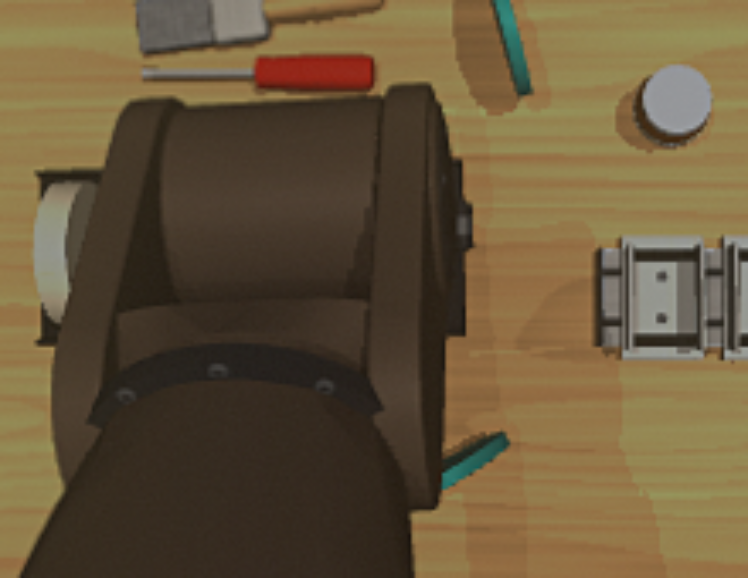

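The side picture shows the gripper (crop 367,240) centred over the thin blank (368,325) with the jaws straddling it. The arm hides the top view. Descending.

Request:
arm_command(increments=[0.5, 0, -1, 30, 0, 0.5, 0, -1, 50, 0, 0.5, 0, -1, 65, 0, 0.5, 0, -1, 74, 0, 0.5, 0, -1, 74, 0, 0.5, 0, -1, 74, 0])

```text
t: 4.0
tool_pos: [0.5793, 0.0955, 0.143]
eef_rot: [[0.03, -1.0, 0.003], [-1.0, -0.03, -0.0], [0.0, -0.003, -1.0]]
force: [-0.3, -0.6, 0.6]
opening: 0.0427
```

Request:
arm_command(increments=[0, 0, 0, 0, 0, 0, 0, 0, 0, 0, 0, 0, 0, 0, 0, 0, 0, 0, 0, 0, 0, 0, 0, 0, 0, 0, 0, 0, 0, 0], force=30)

```text
t: 4.6
tool_pos: [0.5796, 0.0956, 0.1438]
eef_rot: [[0.029, -1.0, 0.004], [-1.0, -0.029, 0.0], [0.0, -0.004, -1.0]]
force: [-0.7, 2.0, 6.4]
opening: 0.01
```

```bash
python3 go.py  .5775,.0955,.138,-88.36
```

```text
t 4.6 p [0.5796 0.0956 0.1438] yaw -88.31 F [-0.7  2.   6.4] op 0.01 q [  3.  37. 103.  -0.  40.  91.]
.5775,.0955,.138,-88.36 -> [0.1 2.1 5.8] turn 0.05
```

Request:
arm_command(increments=[0, 0, 0, 10, 0, 0, 0, 0, -15, 0, 0, 0, 0, -45, 0, 0, 0, 0, -85, 0, 0, 0, 0, -125, 0, 0, 0, 0, -155, 0, 0, 0, 0, -155, 0, 0, 0, 0, -155, 0])

```text
t: 5.4
tool_pos: [0.5787, 0.0956, 0.2989]
eef_rot: [[0.029, -1.0, 0.004], [-1.0, -0.029, 0.0], [0.0, -0.004, -1.0]]
force: [-1.0, -0.8, -1.4]
opening: 0.0097
```

```bash
python3 go.py  .545,-.12,.30,-90 .5417,-.3088,.30,-90; python3 - <<'E'
from h import *
im=snapshot("side");cv2.imwrite("pics/s2.png",cv2.resize(im[20:240,180:460],None,fx=2.7,fy=2.7))
E
```

```text
t 5.4 p [0.5787 0.0956 0.2989] yaw -88.31 F [-1.  -0.8 -1.4] op 0.0097 q [ 3. 25. 95. -0. 59. 91.]
.545,-.12,.30,-90 -> [214.5  40.1  -1.3] turn 1.69
.5417,-.3088,.30,-90 -> [403.1  48.9  -1.3] turn 1.69
```

View pics/s2.png

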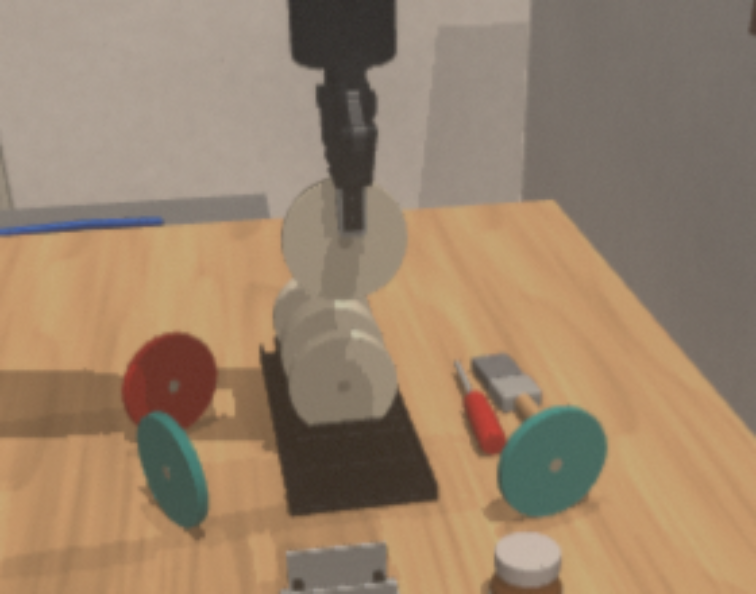

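The blank is lifted clear and hangs upright with the pads just above its centre.

Request:
arm_command(increments=[0, 30, 4, -1, 1.7, 0, 75, 9, -1, 1.7, 0, 125, 15, -1, 1.7, 0, 175, 21, -1, 1.7, 0, 225, 27, -1, 1.7, 0, 275, 33, -1, 1.7, 0, 325, 39, -1, 1.7, 0, 365, 44, -1, 1.7])

```text
t: 6.25
tool_pos: [0.5445, -0.273, 0.297]
eef_rot: [[-0.001, -1.0, 0.0], [-1.0, 0.001, 0.001], [-0.001, -0.0, -1.0]]
force: [0.8, 0.3, -1.1]
opening: 0.0096
```

```bash
python3 go.py .543,-.3088,.30,-90  .543,-.3088,.18,-90
```

```text
t 6.25 p [ 0.5445 -0.273   0.297 ] yaw -90.06 F [ 0.8  0.3 -1.1] op 0.0096 q [-33.  27.  92.   0.  61.  57.]
.543,-.3088,.30,-90 -> [35.8  1.4 -3. ] turn -0.06
.543,-.3088,.18,-90 -> [ 36.    1.5 117. ] turn -0.06
```

Centre over the stand first, then descend to a height just above the cheeks.

Request:
arm_command(increments=[0, 25, 1.5, 0, 0, 0, 36, 1.5, 0, 0, 0, 36, 1.5, 10, 0, 0, 36, 1.5, 45, 0, 0, 36, 1.5, 80, 0, 0, 36, 1.5, 105, 0, 0, 36, 1.5, 105, 0, 0, 36, 1.5, 105, 0])

```text
t: 7.05
tool_pos: [0.5433, -0.3077, 0.1919]
eef_rot: [[0.0, -1.0, -0.001], [-1.0, -0.0, 0.002], [-0.002, 0.001, -1.0]]
force: [-0.3, 0.2, -1.2]
opening: 0.0096
```

```bash
python3 go.py .543,-.3088,.1473,-90; python3 - <<'E'
from h import *
im=snapshot("side");cv2.imwrite("pics/s3.png",cv2.resize(im[160:400,220:460],None,fx=2.5,fy=2.5))
im=snapshot("top");cv2.imwrite("pics/t3.png",cv2.resize(im[150:290,340:540],None,fx=3.5,fy=3.5))
E
```

```text
t 7.05 p [ 0.5433 -0.3077  0.1919] yaw -89.99 F [-0.3  0.2 -1.2] op 0.0096 q [-36.  35.  96.   0.  49.  54.]
.543,-.3088,.1473,-90 -> [ 1.2  0.3 44.6] turn 0.01
```

View pics/s3.png

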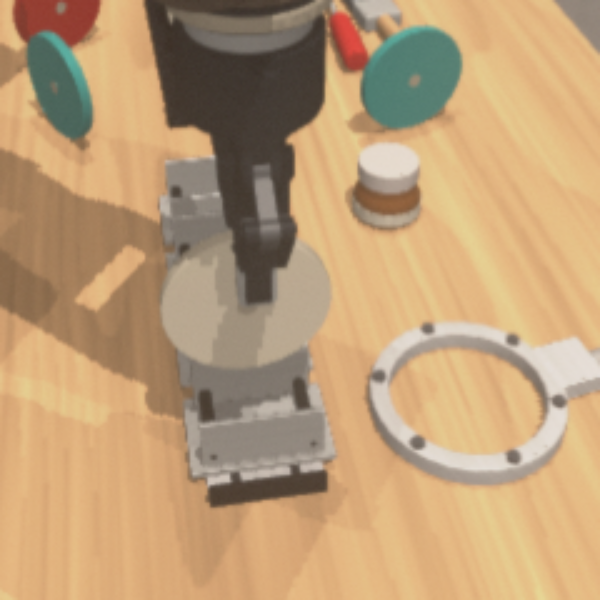

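View pics/t3.png

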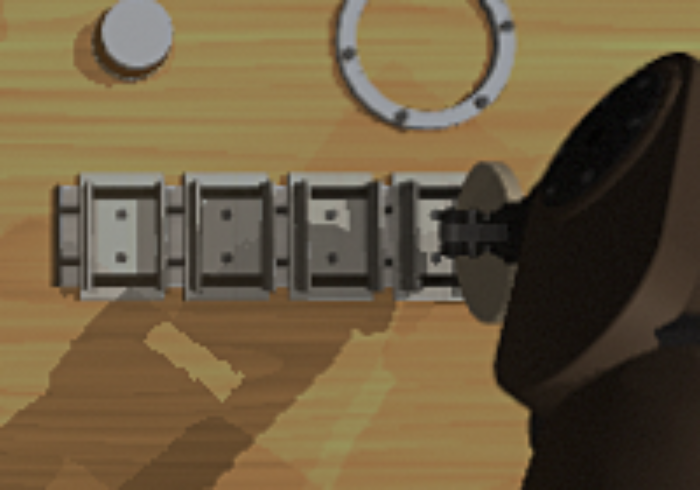

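The blank hangs above the end stand (side crop 246,300) and the clamp ring is clear to its right. Lowering.

Request:
arm_command(increments=[0, 1, 0, 15, 0, 0, 1, 0, 28, 0, 0, 1, 0, 38, 0, 0, 1, 0, 41, 0, 0, 1, 0, 41, 0, 0, 1, 0, 41, 0])

```text
t: 7.75
tool_pos: [0.5437, -0.3095, 0.1524]
eef_rot: [[-0.0, -1.0, 0.002], [-1.0, 0.0, 0.0], [-0.0, -0.002, -1.0]]
force: [0.1, 0.6, -0.7]
opening: 0.0093
```

```bash
python3 go.py .543,-.3088,.1473,-90; python3 - <<'E'
from h import *
im=snapshot("side");cv2.imwrite("pics/s4.png",cv2.resize(im[160:400,220:460],None,fx=2.5,fy=2.5))
print(proj("side",[.5417,-.3088,.0635]),proj("side",[.5417,-.3088,.0665]))
E
```

```text
t 7.75 p [ 0.5437 -0.3095  0.1524] yaw -90.02 F [ 0.1  0.6 -0.7] op 0.0093 q [-36.  38.  97.   0.  45.  54.]
.543,-.3088,.1473,-90 -> [-0.7  0.7  5.1] turn -0.02
[[321.7670387  305.50329855]] [[321.72594633 304.04964059]]
```

View pics/s4.png

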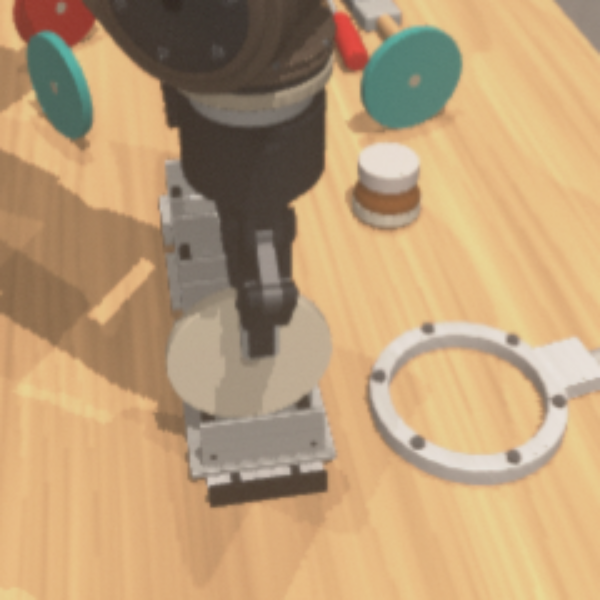

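The disc is inside the stand behind the near cheek, at crop (250,353), where I expected it. I'll lower it in small steps until I feel contact.

Request:
arm_command(increments=[0, -0.5, 0.5, 1.5, 0, 0, -0.5, 0.5, 3, 0, 0, -0.5, 0.5, 4.5, 0, 0, -0.5, 0.5, 5, 0, 0, -0.5, 0.5, 5, 0])

```text
t: 8.3
tool_pos: [0.5432, -0.309, 0.1475]
eef_rot: [[-0.0, -1.0, 0.002], [-1.0, 0.0, 0.0], [-0.0, -0.002, -1.0]]
force: [-0.3, -0.3, -0.7]
opening: 0.0098
```

```bash
python3 go.py .543,-.3088,.1473,-90
```

```text
t 8.3 p [ 0.5432 -0.309   0.1475] yaw -90.02 F [-0.3 -0.3 -0.7] op 0.0098 q [-36.  39.  97.   0.  44.  54.]
.543,-.3088,.1473,-90 -> [-0.2  0.2  0.2] turn -0.02
```

Request:
arm_command(increments=[0, 0, 0, 1, 0, 0, 0, 0, 1.5, 0, 0, 0, 0, 2, 0, 0, 0, 0, 2, 0])

```text
t: 8.7
tool_pos: [0.5432, -0.309, 0.1454]
eef_rot: [[-0.0, -1.0, 0.002], [-1.0, 0.0, 0.0], [-0.0, -0.002, -1.0]]
force: [-0.3, 0.4, -1.3]
opening: 0.0095
```

Request:
arm_command(increments=[0, 0, 0, 1, 0, 0, 0, 0, 1.5, 0, 0, 0, 0, 2, 0, 0, 0, 0, 2, 0])

```text
t: 9.1
tool_pos: [0.5434, -0.3091, 0.1441]
eef_rot: [[-0.0, -1.0, 0.003], [-1.0, 0.0, -0.0], [0.0, -0.003, -1.0]]
force: [-0.7, 1.8, 6.6]
opening: 0.0096
```

Contact is 6.6 N. Releasing.

Request:
arm_command(increments=[0.3, 0, 0, -0.5, 0, 0.3, 0, 0, -0.5, 0, 0.4, 0, 0, -0.5, 0, 0.5, 0, 0, -0.5, 0])

```text
t: 9.5
tool_pos: [0.5434, -0.3091, 0.1445]
eef_rot: [[-0.0, -1.0, 0.002], [-1.0, 0.0, -0.0], [0.0, -0.002, -1.0]]
force: [-0.7, -0.3, -0.4]
opening: 0.0429
```

```bash
python3 go.py .543,-.309,.28,-90; python3 - <<'E'
from h import *
im=snapshot("side");cv2.imwrite("pics/s5.png",cv2.resize(im[160:400,220:460],None,fx=2.5,fy=2.5))
E
```

```text
t 9.5 p [ 0.5434 -0.3091  0.1445] yaw -90.02 F [-0.7 -0.3 -0.4] op 0.0429 q [-36.  39.  97.   0.  44.  54.]
.543,-.309,.28,-90 -> [-1.000e-01  0.000e+00 -1.355e+02] turn -0.02
```

View pics/s5.png

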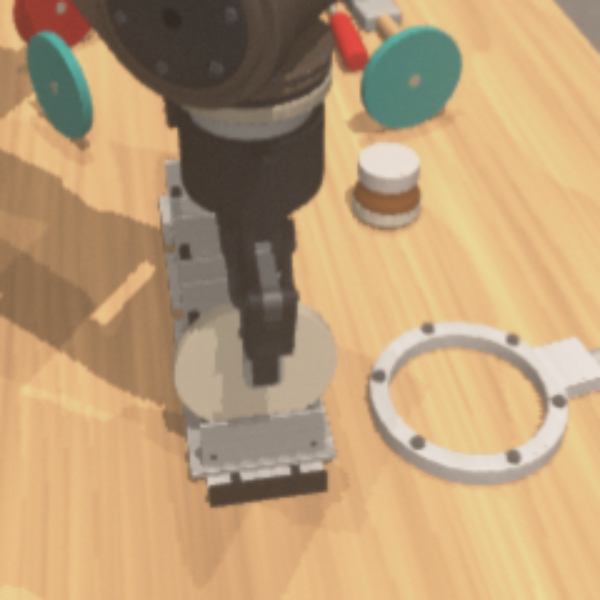

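The jaws are open and the disc stands at crop (256,363), against an expected (254,364). Retreating and going for blank 16.

Request:
arm_command(increments=[0.5, 0, 0, -25, 0, 0.5, 0, 0, -70, 0, 0.5, 0, 0, -110, 0, 0.5, 0, 0, -110, 0])

```text
t: 9.95
tool_pos: [0.5442, -0.3098, 0.2598]
eef_rot: [[-0.0, -1.0, 0.009], [-1.0, 0.0, -0.005], [0.005, -0.009, -1.0]]
force: [-0.1, -0.3, -0.7]
opening: 0.0429
```

```bash
python3 go.py .5755,.1674,.26,-88.36; python3 - <<'E'
from h import *
im=snapshot("side");cv2.imwrite("pics/s6.png",cv2.resize(im[160:400,220:460],None,fx=2.5,fy=2.5))
E
```

```text
t 9.95 p [ 0.5442 -0.3098  0.2598] yaw -90.01 F [-0.1 -0.3 -0.7] op 0.0429 q [-36.  31.  92.   0.  57.  54.]
.5755,.1674,.26,-88.36 -> [-477.2  -31.2   -2.3] turn -1.65
```

View pics/s6.png

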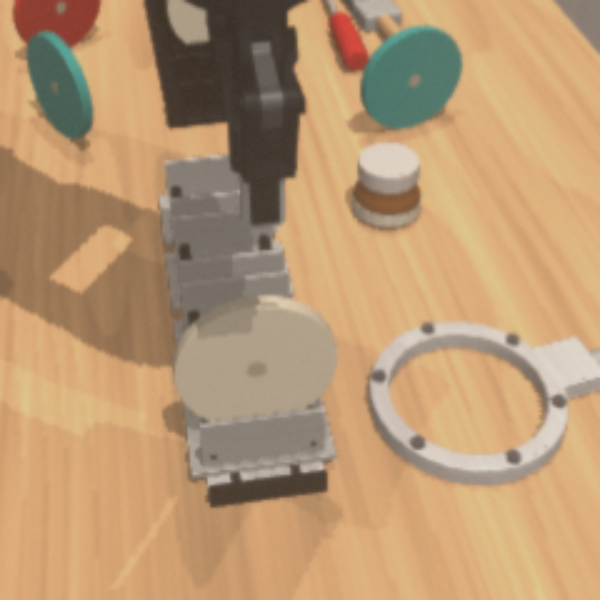

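Blank 10 stands in the end stand.

Request:
arm_command(increments=[0.5, -50, -3, -2, -1.5, 0.5, -100, -6, -2, -1.5, 0.5, -150, -9, -2, -1.5, 0.5, -200, -12, -2, -1.5, 0.5, -250, -15, -2, -1.5, 0.5, -300, -18, -2, -1.5, 0.5, -350, -22, -2, -1.5, 0.5, -400, -26, -2, -1.5])

```text
t: 10.8
tool_pos: [0.5691, 0.0919, 0.2568]
eef_rot: [[0.026, -1.0, 0.005], [-1.0, -0.026, -0.003], [0.003, -0.005, -1.0]]
force: [0.2, 0.1, 0.8]
opening: 0.0428
```

```bash
python3 go.py .5765,.1674,.20,-88.36 .5765,.1674,.143,-88.36
```

```text
t 10.8 p [0.5691 0.0919 0.2568] yaw -88.52 F [0.2 0.1 0.8] op 0.0428 q [ 3. 27. 99. -0. 53. 91.]
.5765,.1674,.20,-88.36 -> [-75.5  -9.1  56.6] turn -0.16
.5765,.1674,.143,-88.36 -> [-75.7  -8.8 113.6] turn -0.16
```

Request:
arm_command(increments=[0.5, -45, -5, 0, 0, 0.5, -75.5, -9, 0, 0, 0.5, -75.5, -9, 15, 0, 0.5, -75.5, -9, 40, 0, 0.5, -75.5, -9, 50, 0, 0.5, -75.5, -9, 50, 0, 0.5, -75.5, -9, 50, 0])

```text
t: 11.5
tool_pos: [0.5766, 0.1672, 0.2067]
eef_rot: [[0.025, -1.0, 0.004], [-1.0, -0.025, -0.003], [0.003, -0.004, -1.0]]
force: [-0.3, -0.9, 0.1]
opening: 0.043
```

```bash
python3 go.py .5765,.1674,.143,-88.36; python3 - <<'E'
from h import *
im=snapshot("side");cv2.imwrite("pics/s7.png",cv2.resize(im[60:260,180:460],None,fx=2.8,fy=2.8))
E
```

```text
t 11.5 p [0.5766 0.1672 0.2067] yaw -88.55 F [-0.3 -0.9  0.1] op 0.043 q [10. 32. 99. -0. 49. 99.]
.5765,.1674,.143,-88.36 -> [-0.4  0.3 63.7] turn -0.19
```

View pics/s7.png

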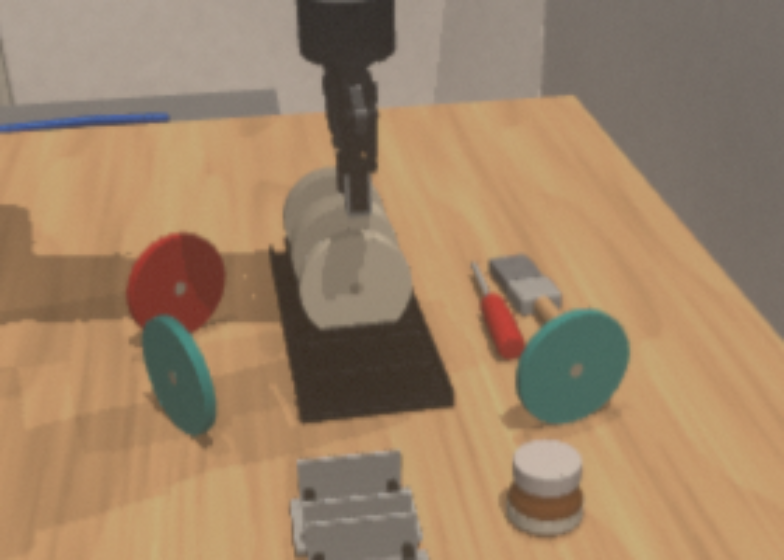

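The gripper (356,200) is centred above the second blank (355,288).

Request:
arm_command(increments=[0.5, 0, 0, 25, 0, 0.5, 0, 0, 45, 0, 0.5, 0, 0, 58, 0, 0.5, 0, 0, 63.5, 0, 0.5, 0, 0, 63.5, 0, 0.5, 0, 0, 63.5, 0, 0.5, 0, 0, 63.5, 0])

```text
t: 12.25
tool_pos: [0.5773, 0.167, 0.1446]
eef_rot: [[0.025, -1.0, 0.007], [-1.0, -0.025, -0.003], [0.003, -0.007, -1.0]]
force: [0.1, -0.2, -0.8]
opening: 0.0431
```

Request:
arm_command(increments=[0, 0, 0, 0, 0, 0, 0, 0, 0, 0, 0, 0, 0, 0, 0, 0, 0, 0, 0, 0, 0, 0, 0, 0, 0, 0, 0, 0, 0, 0], force=30)

```text
t: 12.85
tool_pos: [0.5775, 0.1672, 0.145]
eef_rot: [[0.025, -1.0, 0.008], [-1.0, -0.025, -0.002], [0.003, -0.008, -1.0]]
force: [-0.6, 1.8, 6.0]
opening: 0.0156
```

Request:
arm_command(increments=[0, 0, 0, -5, 0, 0, 0, 0, -20, 0, 0, 0, 0, -50, 0, 0, 0, 0, -90, 0, 0, 0, 0, -130, 0, 0, 0, 0, -155, 0, 0, 0, 0, -155, 0, 0, 0, 0, -155, 0])

```text
t: 13.65
tool_pos: [0.576, 0.1675, 0.2998]
eef_rot: [[0.025, -1.0, 0.007], [-1.0, -0.025, -0.003], [0.003, -0.007, -1.0]]
force: [0.5, 0.2, -2.6]
opening: 0.0155
```

```bash
python3 go.py .5435,-.2368,.30,-90
```

```text
t 13.65 p [0.576  0.1675 0.2998] yaw -88.55 F [ 0.5  0.2 -2.6] op 0.0155 q [10. 26. 93. -0. 60. 99.]
.5435,-.2368,.30,-90 -> [403.3  42.8   0.6] turn 1.45
```

The opening of 15.5 mm confirms this is the 16 mm blank. Moving to the second stand.

Request:
arm_command(increments=[0, 30, 3, 0, 1.5, 0, 75, 8, 0, 1.5, 0, 125, 13, 0, 1.5, 0, 175, 18, 0, 1.5, 0, 225, 24, 0, 1.5, 0, 275, 29, 0, 1.5, 0, 325, 34, 0, 1.5, 0, 365, 39, 0, 1.5])

```text
t: 14.45
tool_pos: [0.5453, -0.2008, 0.2986]
eef_rot: [[-0.002, -1.0, 0.005], [-1.0, 0.002, -0.001], [0.001, -0.005, -1.0]]
force: [0.2, 0.0, -1.9]
opening: 0.0156
```

```bash
python3 go.py .5435,-.2368,.30,-90 .5435,-.2368,.19,-90
```

```text
t 14.45 p [ 0.5453 -0.2008  0.2986] yaw -90.1 F [ 0.2  0.  -1.9] op 0.0156 q [-27.  25.  96.   0.  59.  63.]
.5435,-.2368,.30,-90 -> [36.   1.8 -1.3] turn -0.1
.5435,-.2368,.19,-90 -> [ 35.8   2.3 108.7] turn -0.1
```

Request:
arm_command(increments=[0, 25, 2, 0, 0, 0, 36, 2, 0, 0, 0, 36, 2, 10, 0, 0, 36, 2, 45, 0, 0, 36, 2, 80, 0, 0, 36, 2, 104, 0, 0, 36, 2, 104, 0, 0, 36, 2, 104, 0])

```text
t: 15.25
tool_pos: [0.544, -0.2358, 0.1945]
eef_rot: [[-0.0, -1.0, 0.004], [-1.0, 0.0, -0.001], [0.001, -0.004, -1.0]]
force: [0.4, -0.7, -1.4]
opening: 0.016
```

```bash
python3 go.py .5435,-.2368,.149,-90; python3 - <<'E'
from h import *
im=snapshot("side");cv2.imwrite("pics/s8.png",cv2.resize(im[160:400,220:460],None,fx=2.5,fy=2.5))
E
```

```text
t 15.25 p [ 0.544  -0.2358  0.1945] yaw -90.03 F [ 0.4 -0.7 -1.4] op 0.016 q [-30.  33. 100.   0.  47.  60.]
.5435,-.2368,.149,-90 -> [ 0.9  0.7 45.5] turn -0.03
```

View pics/s8.png

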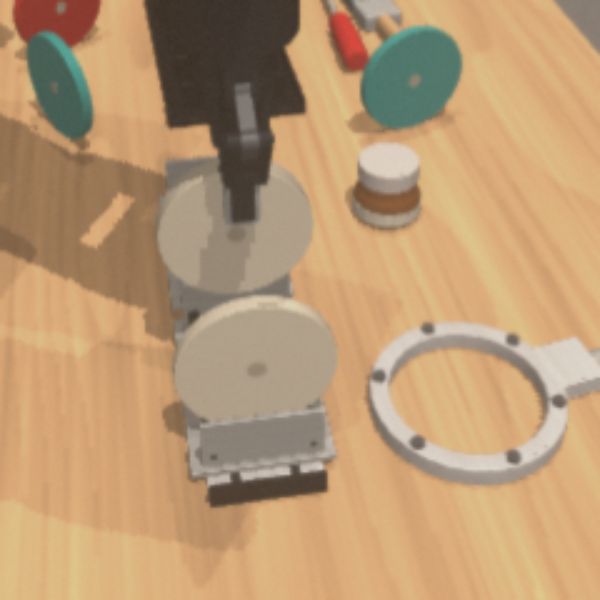

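Blank 16 hangs at (235,225), clear behind blank 10 (256,363). Lowering.

Request:
arm_command(increments=[0, 1, 0.5, 15, 0, 0, 1, 0.5, 28, 0, 0, 1, 0.5, 38, 0, 0, 1, 0.5, 43, 0, 0, 1, 0.5, 45, 0, 0, 1, 0.5, 46, 0, 0, 1, 0.5, 46, 0])

```text
t: 16.0
tool_pos: [0.5441, -0.2373, 0.1496]
eef_rot: [[-0.001, -1.0, 0.005], [-1.0, 0.001, -0.002], [0.002, -0.005, -1.0]]
force: [0.2, -0.3, -1.0]
opening: 0.0153
```

Request:
arm_command(increments=[0, 0, 0, 1, 0, 0, 0, 0, 1.5, 0, 0, 0, 0, 2, 0, 0, 0, 0, 2, 0])

```text
t: 16.4
tool_pos: [0.5447, -0.2375, 0.1483]
eef_rot: [[-0.001, -1.0, 0.008], [-1.0, 0.001, -0.003], [0.003, -0.008, -1.0]]
force: [3.9, 0.2, 1.0]
opening: 0.0157
```

The force is +x, so one bar touches first. I'll shift about 2 mm in +x and settle.

Request:
arm_command(increments=[0, 0, -1, 0, 0, 0, 0, -2, 0, 0, 0, 0, -2, 1, 0, 0, 0, -2, 2, 0, 0, 0, -2, 2, 0])

```text
t: 16.9
tool_pos: [0.546, -0.2375, 0.1477]
eef_rot: [[-0.001, -1.0, 0.006], [-1.0, 0.001, -0.003], [0.003, -0.006, -1.0]]
force: [-10.1, 1.7, 21.1]
opening: 0.0156
```

Request:
arm_command(increments=[0, 0, 0.7, -0.5, 0, 0, 0, 0.7, -0.5, 0])

```text
t: 17.1
tool_pos: [0.5453, -0.2376, 0.1483]
eef_rot: [[-0.001, -1.0, 0.007], [-1.0, 0.001, -0.003], [0.003, -0.007, -1.0]]
force: [-0.4, 0.6, -1.9]
opening: 0.0153
```

Request:
arm_command(increments=[0.3, 0, 0, 0, 0, 0.3, 0, 0, 0, 0, 0.4, 0, 0, 0, 0, 0.5, 0, 0, 0, 0])

```text
t: 17.5
tool_pos: [0.5453, -0.2376, 0.1481]
eef_rot: [[-0.001, -1.0, 0.006], [-1.0, 0.001, -0.003], [0.003, -0.006, -1.0]]
force: [0.0, -0.2, 0.1]
opening: 0.0425
```

Request:
arm_command(increments=[0.5, 0, 0, -25, 0, 0.5, 0, 0, -70, 0, 0.5, 0, 0, -110, 0, 0.5, 0, 0, -110, 0])

```text
t: 17.9
tool_pos: [0.5458, -0.2378, 0.2633]
eef_rot: [[-0.001, -1.0, 0.014], [-1.0, 0.0, -0.007], [0.007, -0.014, -1.0]]
force: [1.6, -0.5, -0.4]
opening: 0.0429
```

```bash
python3 go.py .5734,.2394,.26,-88.36; python3 - <<'E'
from h import *
im=snapshot("side");cv2.imwrite("pics/s9.png",cv2.resize(im[160:400,220:460],None,fx=2.5,fy=2.5))
E
```

```text
t 17.9 p [ 0.5458 -0.2378  0.2633] yaw -90.03 F [ 1.6 -0.5 -0.4] op 0.0429 q [-30.  28.  97.   0.  54.  60.]
.5734,.2394,.26,-88.36 -> [-4.772e+02 -2.730e+01  3.000e-01] turn -1.67
```

View pics/s9.png

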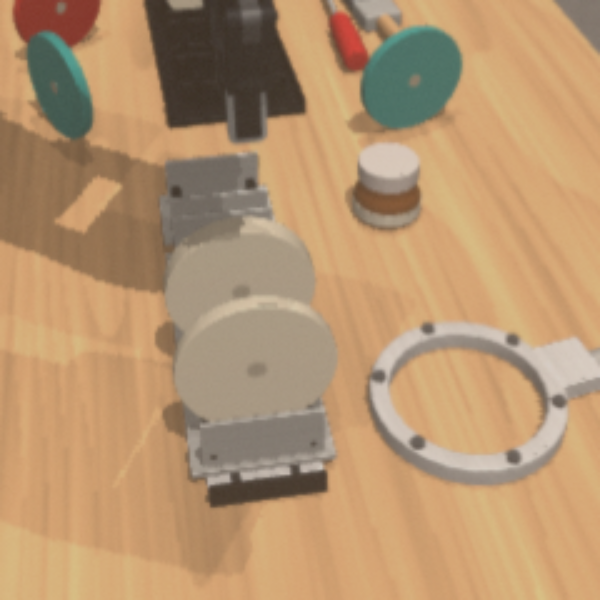

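Both blanks stand upright, at (241,288) and (257,363). Next is the 30 mm blank.

Request:
arm_command(increments=[0.65, -50, -3, 0, -1.7, 0.65, -100, -6, 0, -1.7, 0.65, -150, -9, 0, -1.7, 0.65, -200, -12, 0, -1.7, 0.65, -250, -15, 0, -1.7, 0.65, -300, -18, 0, -1.7, 0.65, -350, -20, 0, -1.7, 0.65, -400, -23, 0, -1.7])

```text
t: 18.75
tool_pos: [0.5678, 0.164, 0.2575]
eef_rot: [[0.029, -1.0, 0.009], [-1.0, -0.029, -0.006], [0.006, -0.009, -1.0]]
force: [0.9, -0.6, 0.4]
opening: 0.0552
```

```bash
python3 go.py .575,.2394,.20,-88.36 .575,.2394,.143,-88.36
```

```text
t 18.75 p [0.5678 0.164  0.2575] yaw -88.33 F [ 0.9 -0.6  0.4] op 0.0552 q [10. 28. 97. -0. 54. 98.]
.575,.2394,.20,-88.36 -> [-75.5  -8.9  57.2] turn 0.03
.575,.2394,.143,-88.36 -> [-75.8  -8.4 114.2] turn 0.03
```

Request:
arm_command(increments=[0.65, -45, -5, 0, 0, 0.65, -75.5, -9, 0, 0, 0.65, -75.5, -9, 15, 0, 0.65, -75.5, -9, 40, 0, 0.65, -75.5, -9, 50, 0, 0.65, -75.5, -9, 50, 0, 0.65, -75.5, -9, 50, 0])

```text
t: 19.45
tool_pos: [0.5752, 0.2392, 0.2073]
eef_rot: [[0.029, -1.0, 0.009], [-1.0, -0.029, -0.006], [0.006, -0.008, -1.0]]
force: [0.1, 0.2, 0.0]
opening: 0.0556
```

```bash
python3 go.py .575,.2394,.143,-88.36; python3 - <<'E'
from h import *
im=snapshot("side");cv2.imwrite("pics/s10.png",cv2.resize(im[60:260,180:460],None,fx=2.8,fy=2.8))
E
```

```text
t 19.45 p [0.5752 0.2392 0.2073] yaw -88.36 F [0.1 0.2 0. ] op 0.0556 q [ 17.  34.  95.  -1.  50. 105.]
.575,.2394,.143,-88.36 -> [-0.6  0.8 64.3] turn 0.0
```

View pics/s10.png

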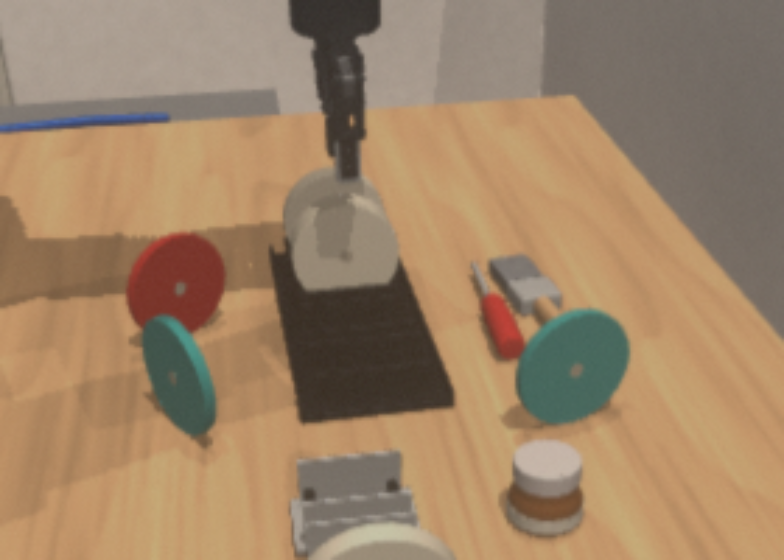

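The gripper (346,165) is centred over the third blank (346,255).

Request:
arm_command(increments=[0.65, -0.5, 0.5, 25, 0, 0.65, -0.5, 0.5, 45, 0, 0.65, -0.5, 0.5, 58, 0, 0.65, -0.5, 0.5, 64, 0, 0.65, -0.5, 0.5, 64, 0, 0.65, -0.5, 0.5, 64, 0, 0.65, -0.5, 0.5, 64, 0])

```text
t: 20.2
tool_pos: [0.5757, 0.2395, 0.1447]
eef_rot: [[0.029, -1.0, 0.011], [-1.0, -0.029, -0.005], [0.005, -0.011, -1.0]]
force: [0.0, -1.3, -0.3]
opening: 0.0553
```

Request:
arm_command(increments=[0, 0, 0, 0, 0, 0, 0, 0, 0, 0, 0, 0, 0, 0, 0, 0, 0, 0, 0, 0, 0, 0, 0, 0, 0, 0, 0, 0, 0, 0], force=35)

```text
t: 20.8
tool_pos: [0.576, 0.2397, 0.1452]
eef_rot: [[0.029, -1.0, 0.012], [-1.0, -0.029, -0.004], [0.005, -0.012, -1.0]]
force: [-0.6, 1.2, 5.4]
opening: 0.0294
```

Request:
arm_command(increments=[0, 0, 0, -5, 0, 0, 0, 0, -20, 0, 0, 0, 0, -50, 0, 0, 0, 0, -90, 0, 0, 0, 0, -130, 0, 0, 0, 0, -155, 0, 0, 0, 0, -155, 0, 0, 0, 0, -155, 0])

```text
t: 21.6
tool_pos: [0.5737, 0.2402, 0.3002]
eef_rot: [[0.029, -1.0, 0.012], [-1.0, -0.029, -0.005], [0.005, -0.012, -1.0]]
force: [-0.2, 0.1, -3.9]
opening: 0.0293
```

```bash
python3 go.py .5465,-.0935,.30,-90
```

```text
t 21.6 p [0.5737 0.2402 0.3002] yaw -88.36 F [-0.2  0.1 -3.9] op 0.0293 q [ 17.  28.  90.  -1.  61. 105.]
.5465,-.0935,.30,-90 -> [332.8  36.8   1.4] turn 1.64
```

Request:
arm_command(increments=[0, 30, 3, 0, 1.6, 0, 75, 8, 0, 1.6, 0, 125, 14, 0, 1.6, 0, 175, 19, 0, 1.6, 0, 225, 25, 0, 1.6, 0, 270, 30, 0, 1.6, 0, 310, 34, 0, 1.6, 0, 310, 34, 0, 1.6])

```text
t: 22.4
tool_pos: [0.5478, -0.0747, 0.2996]
eef_rot: [[-0.004, -1.0, 0.009], [-1.0, 0.004, -0.005], [0.005, -0.009, -1.0]]
force: [-0.8, 1.0, -3.5]
opening: 0.0296
```

```bash
python3 go.py .5465,-.0935,.30,-90 .5465,-.0935,.194,-90
```

```text
t 22.4 p [ 0.5478 -0.0747  0.2996] yaw -90.21 F [-0.8  1.  -3.5] op 0.0296 q [-15.  22. 100.  -0.  57.  76.]
.5465,-.0935,.30,-90 -> [18.9  1.2 -0.3] turn -0.21
.5465,-.0935,.194,-90 -> [ 18.4   2.2 105.7] turn -0.21
```

Request:
arm_command(increments=[0, 18.5, 1.5, 0, 0, 0, 18.5, 1.5, 10, 0, 0, 18.5, 2, 45, 0, 0, 18.5, 2, 80, 0, 0, 18.5, 2, 104, 0, 0, 18.5, 2, 104, 0, 0, 18.5, 2, 104, 0])

```text
t: 23.1
tool_pos: [0.5466, -0.093, 0.1952]
eef_rot: [[-0.003, -1.0, 0.007], [-1.0, 0.003, -0.004], [0.004, -0.007, -1.0]]
force: [-0.1, -0.5, -3.0]
opening: 0.0292
```

```bash
python3 go.py .5465,-.0935,.151,-90; python3 - <<'E'
from h import *
im=snapshot("side");cv2.imwrite("pics/s11.png",cv2.resize(im[140:380,220:460],None,fx=2.5,fy=2.5))
im=snapshot("top");cv2.imwrite("pics/t11.png",cv2.resize(im[150:290,300:500],None,fx=3.5,fy=3.5))
E
```

```text
t 23.1 p [ 0.5466 -0.093   0.1952] yaw -90.17 F [-0.1 -0.5 -3. ] op 0.0292 q [-16.  30. 106.  -0.  43.  74.]
.5465,-.0935,.151,-90 -> [ 0.4  0.4 44.2] turn -0.17
```

View pics/s11.png

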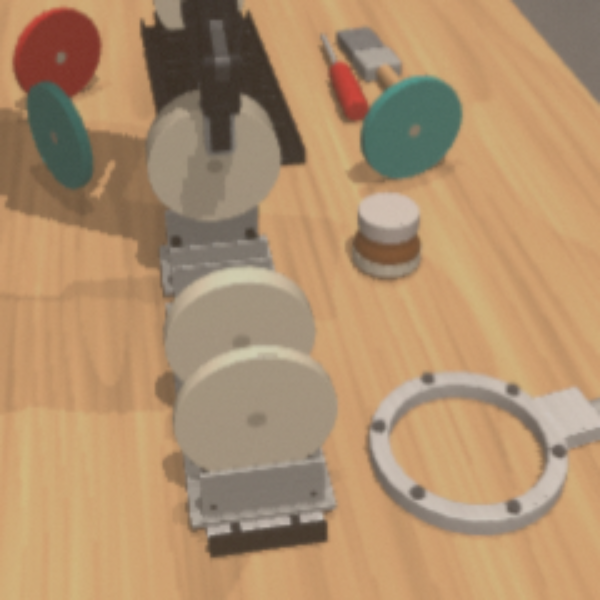

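View pics/t11.png

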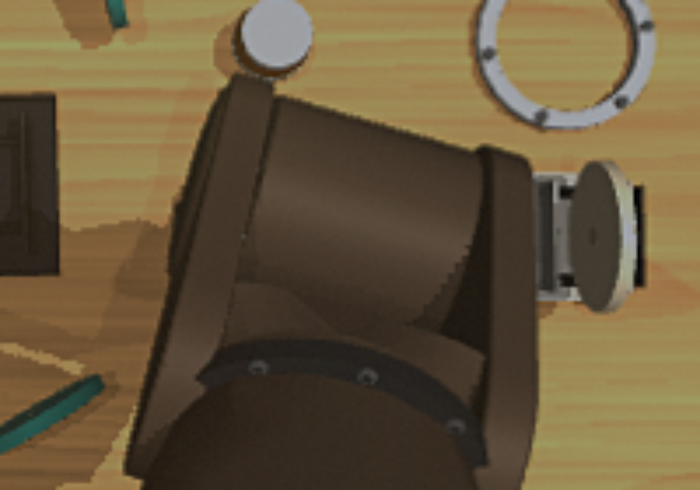

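Side view: blank 30 is above the far stand at (214,155), and the two placed blanks stand at (241,335) and (257,410). Top view: the arm hides the far stand; blank 10 stands in its stand at (600,235). Lowering slowly.

Request:
arm_command(increments=[0, 0.5, 0, 12, 0, 0, 0.5, 0, 22, 0, 0, 0.5, 0, 32, 0, 0, 0.5, 0, 39, 0, 0, 0.5, 0, 43, 0, 0, 0.5, 0, 43, 0, 0, 0.5, 0, 43, 0])

```text
t: 23.9
tool_pos: [0.5476, -0.0941, 0.1537]
eef_rot: [[-0.003, -1.0, 0.01], [-1.0, 0.003, -0.005], [0.005, -0.01, -1.0]]
force: [-0.2, -1.0, -2.9]
opening: 0.0296
```

Request:
arm_command(increments=[0, 0, 0, 1, 0, 0, 0, 0, 1.5, 0, 0, 0, 0, 2, 0, 0, 0, 0, 2, 0])

```text
t: 24.3
tool_pos: [0.5476, -0.0941, 0.1517]
eef_rot: [[-0.003, -1.0, 0.01], [-1.0, 0.003, -0.005], [0.005, -0.01, -1.0]]
force: [0.1, -0.1, -3.7]
opening: 0.0298
```

Request:
arm_command(increments=[0, 0, 0, 1, 0, 0, 0, 0, 1.5, 0, 0, 0, 0, 2, 0, 0, 0, 0, 2, 0])

```text
t: 24.7
tool_pos: [0.5477, -0.0941, 0.1498]
eef_rot: [[-0.003, -1.0, 0.01], [-1.0, 0.003, -0.005], [0.005, -0.011, -1.0]]
force: [-0.8, -0.5, -1.1]
opening: 0.0293
```

Request:
arm_command(increments=[0, 0, 0, 0.5, 0, 0, 0, 0, 1, 0, 0, 0, 0, 1, 0])

```text
t: 25.0
tool_pos: [0.5477, -0.0941, 0.1495]
eef_rot: [[-0.003, -1.0, 0.011], [-1.0, 0.003, -0.005], [0.005, -0.011, -1.0]]
force: [-2.5, 0.1, 7.3]
opening: 0.0294
```

Gentle contact at 7 N. Releasing.

Request:
arm_command(increments=[0.45, 0, 0, -0.3, 0, 0.5, 0, 0, -0.3, 0, 0.6, 0, 0, -0.3, 0, 0.6, 0, 0, -0.3, 0])

```text
t: 25.4
tool_pos: [0.5477, -0.0941, 0.1497]
eef_rot: [[-0.003, -1.0, 0.011], [-1.0, 0.003, -0.005], [0.005, -0.011, -1.0]]
force: [0.1, 0.3, -0.0]
opening: 0.0511
```

Request:
arm_command(increments=[0.6, 0, 0, -25, 0, 0.6, 0, 0, -70, 0, 0.6, 0, 0, -110, 0, 0.6, 0, 0, -110, 0])

```text
t: 25.8
tool_pos: [0.5477, -0.0938, 0.2645]
eef_rot: [[-0.003, -1.0, 0.019], [-1.0, 0.003, -0.007], [0.007, -0.019, -1.0]]
force: [0.0, -0.8, 0.3]
opening: 0.0514
```

```bash
python3 go.py .573,.3114,.26,-88.36; python3 - <<'E'
from h import *
im=snapshot("side");cv2.imwrite("pics/s12.png",cv2.resize(im[140:380,220:460],None,fx=2.5,fy=2.5))
E
```

```text
t 25.8 p [ 0.5477 -0.0938  0.2645] yaw -90.18 F [ 0.  -0.8  0.3] op 0.0514 q [-16.  25. 102.  -0.  52.  74.]
.573,.3114,.26,-88.36 -> [-405.3  -24.     1.9] turn -1.82
```

View pics/s12.png

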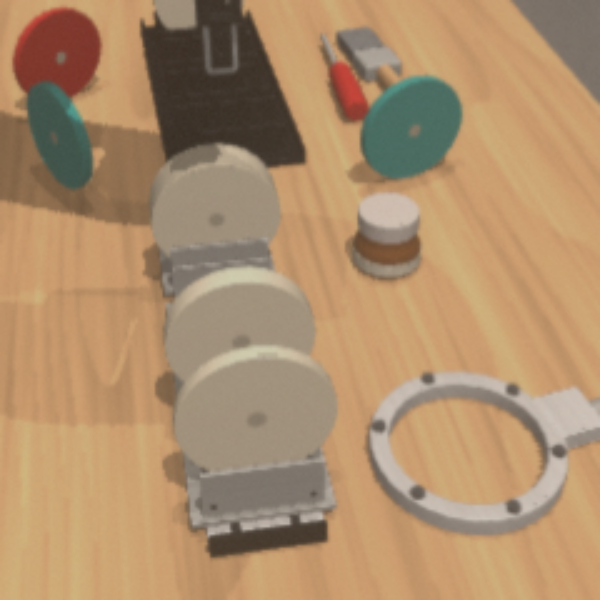

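Blank 30 stands upright in the far stand at (216,215). Now the last blank, 22 mm.

Request:
arm_command(increments=[0.6, -50, -3, 0, -1.8, 0.6, -100, -6, 0, -1.8, 0.6, -150, -9, 0, -1.8, 0.6, -200, -12, 0, -1.8, 0.6, -250, -15, 0, -1.8, 0.6, -300, -18, 0, -1.8, 0.6, -350, -20, 0, -1.8, 0.6, -380, -22, 0, -1.8])

```text
t: 26.65
tool_pos: [0.5694, 0.2895, 0.2578]
eef_rot: [[0.03, -0.999, 0.013], [-1.0, -0.03, -0.007], [0.007, -0.013, -1.0]]
force: [0.3, 0.0, -0.3]
opening: 0.0511
```

```bash
python3 go.py .573,.3114,.26,-88.36 .573,.3114,.207,-88.36
```

```text
t 26.65 p [0.5694 0.2895 0.2578] yaw -88.27 F [ 0.3  0.  -0.3] op 0.0511 q [ 21.  32.  90.  -1.  57. 110.]
.573,.3114,.26,-88.36 -> [-21.8  -4.3  -2.3] turn 0.09
.573,.3114,.207,-88.36 -> [-22.2  -3.6  50.7] turn 0.09
```

Request:
arm_command(increments=[0.6, -22, -4, 0, 0, 0.6, -22, -4, 10, 0, 0.6, -22, -4, 35, 0, 0.6, -22, -4, 50, 0, 0.6, -22, -4, 50, 0, 0.6, -22, -4, 50, 0])

```text
t: 27.25
tool_pos: [0.5736, 0.3106, 0.2075]
eef_rot: [[0.029, -0.999, 0.013], [-1.0, -0.03, -0.007], [0.008, -0.012, -1.0]]
force: [-0.3, -0.3, -0.5]
opening: 0.0511
```

```bash
python3 go.py .573,.3114,.143,-88.36; python3 - <<'E'
from h import *
im=snapshot("side");cv2.imwrite("pics/s13.png",cv2.resize(im[40:240,180:460],None,fx=2.8,fy=2.8))
E
```

```text
t 27.25 p [0.5736 0.3106 0.2075] yaw -88.31 F [-0.3 -0.3 -0.5] op 0.0511 q [ 23.  36.  91.  -1.  53. 112.]
.573,.3114,.143,-88.36 -> [-1.3  1.4 64.4] turn 0.05
```

View pics/s13.png

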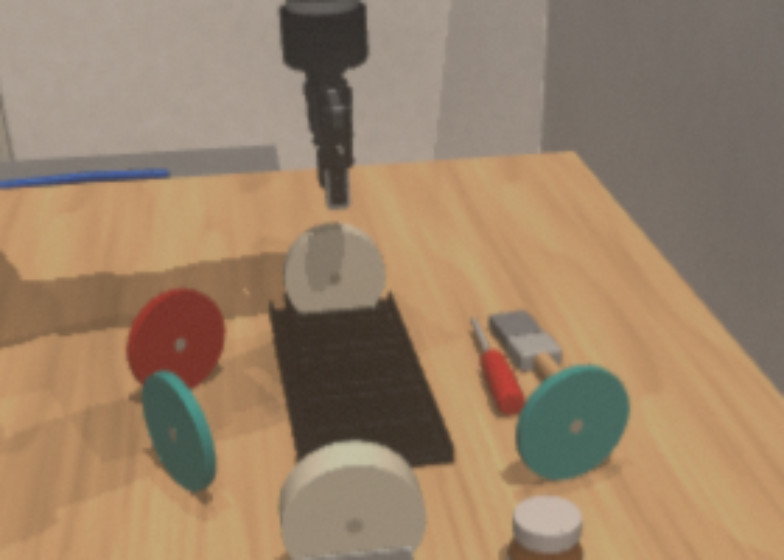

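The gripper (337,190) is centred over the last blank (335,275).

Request:
arm_command(increments=[0.6, -1.3, 1, 25, 0, 0.6, -1.3, 1, 45, 0, 0.6, -1.3, 1, 58, 0, 0.6, -1.3, 1, 64, 0, 0.6, -1.3, 1, 64, 0, 0.6, -1.3, 1, 64, 0, 0.6, -1.3, 1, 64, 0])

```text
t: 28.0
tool_pos: [0.5739, 0.3118, 0.1451]
eef_rot: [[0.03, -0.999, 0.015], [-1.0, -0.03, -0.006], [0.007, -0.015, -1.0]]
force: [0.2, 0.3, -0.4]
opening: 0.0514
```

Request:
arm_command(increments=[0, 0, 0, 0, 0, 0, 0, 0, 0, 0, 0, 0, 0, 0, 0, 0, 0, 0, 0, 0, 0, 0, 0, 0, 0, 0, 0, 0, 0, 0], force=35)

```text
t: 28.6
tool_pos: [0.5741, 0.312, 0.1456]
eef_rot: [[0.03, -0.999, 0.016], [-1.0, -0.03, -0.006], [0.006, -0.016, -1.0]]
force: [-1.1, 1.8, 5.9]
opening: 0.0216
```

Request:
arm_command(increments=[0, 0, 0, -5, 0, 0, 0, 0, -20, 0, 0, 0, 0, -50, 0, 0, 0, 0, -90, 0, 0, 0, 0, -130, 0, 0, 0, 0, -165, 0, 0, 0, 0, -165, 0, 0, 0, 0, -165, 0])

```text
t: 29.4
tool_pos: [0.5712, 0.3128, 0.3114]
eef_rot: [[0.029, -0.999, 0.017], [-1.0, -0.03, -0.005], [0.006, -0.017, -1.0]]
force: [0.3, -0.3, -2.9]
opening: 0.0216
```

```bash
python3 go.py .5463,-.1655,.31,-90
```

```text
t 29.4 p [0.5712 0.3128 0.3114] yaw -88.31 F [ 0.3 -0.3 -2.9] op 0.0216 q [ 23.  30.  85.  -1.  64. 112.]
.5463,-.1655,.31,-90 -> [477.3  39.    3.6] turn 1.69
```

Request:
arm_command(increments=[0, 30, 2, 0, 1.7, 0, 75, 6, 0, 1.7, 0, 125, 10, 0, 1.7, 0, 175, 14, 0, 1.7, 0, 225, 18, 0, 1.7, 0, 275, 22, 0, 1.7, 0, 325, 26, 0, 1.7, 0, 375, 31, 0, 1.7])

```text
t: 30.2
tool_pos: [0.5504, -0.0639, 0.3118]
eef_rot: [[-0.0, -1.0, 0.014], [-1.0, 0.0, -0.005], [0.005, -0.014, -1.0]]
force: [1.5, 0.6, -1.2]
opening: 0.022
```

```bash
python3 go.py .5463,-.1655,.31,-90
```

```text
t 30.2 p [ 0.5504 -0.0639  0.3118] yaw -90.01 F [ 1.5  0.6 -1.2] op 0.022 q [-13.  22.  99.  -0.  58.  77.]
.5463,-.1655,.31,-90 -> [101.6   4.1   2.2] turn -0.01
```

Request:
arm_command(increments=[0, 45, 2, 0, 0, 0, 85, 4, 0, 0, 0, 101.5, 4, 0, 0, 0, 101.5, 4, 0, 0, 0, 101.5, 4, 30, 0, 0, 101.5, 5, 65, 0, 0, 101.5, 5, 65, 0, 0, 101.5, 5, 65, 0])

```text
t: 31.0
tool_pos: [0.5465, -0.1648, 0.2473]
eef_rot: [[0.001, -1.0, 0.013], [-1.0, -0.001, -0.004], [0.004, -0.013, -1.0]]
force: [0.2, -0.1, -1.6]
opening: 0.0216
```

```bash
python3 go.py .5463,-.1655,.152,-90; python3 - <<'E'
from h import *
im=snapshot("side");cv2.imwrite("pics/s14.png",cv2.resize(im[140:380,220:460],None,fx=2.5,fy=2.5))
E
```

```text
t 31.0 p [ 0.5465 -0.1648  0.2473] yaw -89.95 F [ 0.2 -0.1 -1.6] op 0.0216 q [-23.  27. 101.   0.  51.  66.]
.5463,-.1655,.152,-90 -> [ 0.4  1.4 95.3] turn 0.05
```

View pics/s14.png

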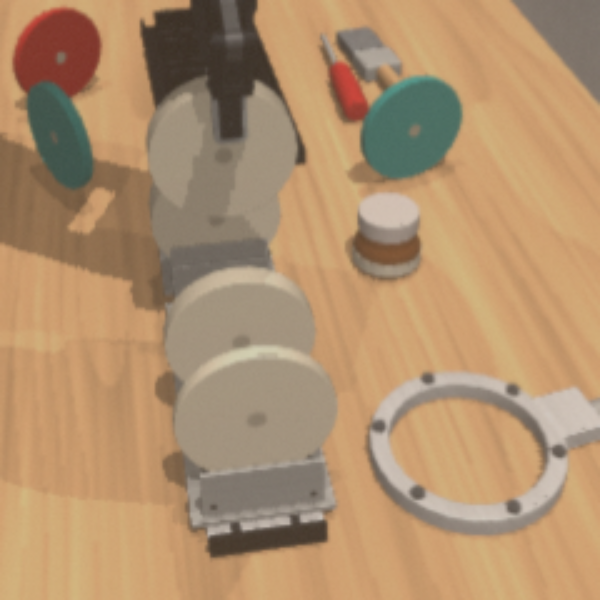

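Blank 22 hangs at (223,145) above the gap between 30 (216,215) and 16 (241,335), with room on both sides. Lowering.

Request:
arm_command(increments=[0, 0.5, 1, 25, 0, 0, 0.5, 1, 50, 0, 0, 0.5, 1, 68, 0, 0, 0.5, 1, 80, 0, 0, 0.5, 1, 89, 0, 0, 0.5, 1, 94, 0, 0, 0.5, 1, 95, 0, 0, 0.5, 1, 95, 0])

```text
t: 31.85
tool_pos: [0.5475, -0.1661, 0.1537]
eef_rot: [[0.001, -1.0, 0.015], [-1.0, -0.001, -0.005], [0.005, -0.015, -1.0]]
force: [-0.0, 0.5, -1.6]
opening: 0.0216
```

Request:
arm_command(increments=[0, 0, 0, 1, 0, 0, 0, 0, 1.5, 0, 0, 0, 0, 2, 0, 0, 0, 0, 2, 0])

```text
t: 32.25
tool_pos: [0.5475, -0.1661, 0.1518]
eef_rot: [[0.001, -1.0, 0.016], [-1.0, -0.001, -0.005], [0.005, -0.016, -1.0]]
force: [-0.8, 0.8, -1.9]
opening: 0.0215
```

Request:
arm_command(increments=[0, 0, 0, 1, 0, 0, 0, 0, 1.5, 0, 0, 0, 0, 2, 0, 0, 0, 0, 2, 0])

```text
t: 32.65
tool_pos: [0.5476, -0.1661, 0.1499]
eef_rot: [[0.001, -1.0, 0.016], [-1.0, -0.001, -0.005], [0.005, -0.016, -1.0]]
force: [-0.9, 0.1, 0.9]
opening: 0.022
```

Request:
arm_command(increments=[0, 0, 0, 0.5, 0, 0, 0, 0, 1, 0, 0, 0, 0, 1, 0])

```text
t: 32.95
tool_pos: [0.5476, -0.1662, 0.1497]
eef_rot: [[0.001, -1.0, 0.016], [-1.0, -0.001, -0.006], [0.006, -0.016, -1.0]]
force: [-3.4, 0.3, 9.6]
opening: 0.0216
```

Contact at about 10 N. Releasing and retreating.

Request:
arm_command(increments=[0.35, 0, 0, -0.3, 0, 0.4, 0, 0, -0.3, 0, 0.45, 0, 0, -0.3, 0, 0.45, 0, 0, -0.3, 0])

```text
t: 33.35
tool_pos: [0.5476, -0.1662, 0.1498]
eef_rot: [[0.001, -1.0, 0.016], [-1.0, -0.001, -0.006], [0.006, -0.016, -1.0]]
force: [0.4, -0.3, -0.7]
opening: 0.0387
```

Request:
arm_command(increments=[0.45, 0, 0, -25, 0, 0.45, 0, 0, -70, 0, 0.45, 0, 0, -120, 0, 0.45, 0, 0, -150, 0, 0.45, 0, 0, -150, 0, 0.45, 0, 0, -150, 0])

```text
t: 33.95
tool_pos: [0.545, -0.1652, 0.2999]
eef_rot: [[0.001, -1.0, 0.017], [-1.0, -0.001, -0.006], [0.006, -0.017, -1.0]]
force: [0.5, 1.3, 0.0]
opening: 0.0385
```

Request:
arm_command(increments=[0.45, -50, 0, 0, 0, 0.45, -100, 0, 0, 0, 0.45, -150, 0, 0, 0, 0.45, -200, 0, 0, 0, 0.45, -250, 0, 0, 0, 0.45, -300, 0, 0, 0, 0.45, -350, 0, 0, 0, 0.45, -350, 0, 0, 0])

```text
t: 34.75
tool_pos: [0.5438, 0.1896, 0.2957]
eef_rot: [[0.006, -1.0, 0.014], [-1.0, -0.006, -0.006], [0.006, -0.014, -1.0]]
force: [0.4, 0.4, -0.1]
opening: 0.0389
```

```bash
python3 go.py; python3 - <<'E'
from h import *
im=snapshot("side");cv2.imwrite("pics/s15.png",cv2.resize(im[140:380,220:460],None,fx=2.5,fy=2.5))
im=snapshot("top");cv2.imwrite("pics/t15.png",cv2.resize(im[100:260,335:500],None,fx=3.6,fy=3.6,interpolation=cv2.INTER_CUBIC))
E
```

```text
t 34.75 p [0.5438 0.1896 0.2957] yaw -89.66 F [ 0.4  0.4 -0.1] op 0.0389 q [ 13.  24.  97.  -1.  58. 103.]
```

View pics/s15.png

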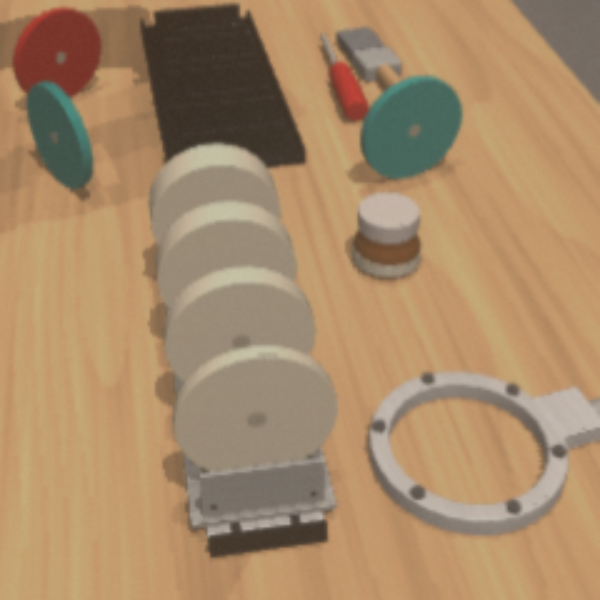

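View pics/t15.png

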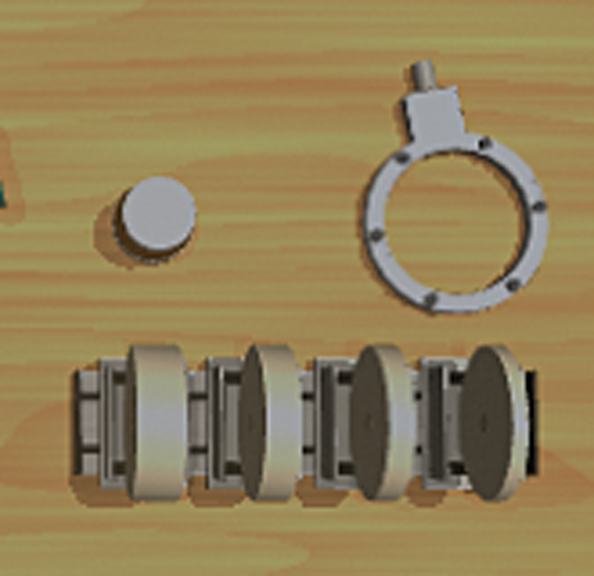

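All four stand in the order 30, 22, 16, 10 towards the ring, which hasn't moved. As a last check for seating and uprightness, I'll overlay the expected outlines.

```bash
python3 - <<'E'
from fit import *
for c,(a,b,e,f) in dict(top=(190,245,345,495),side=(180,360,270,370)).items():
    S=5 if c=="top" else 3.3
    o=cv2.resize(snapshot(c),None,fx=S,fy=S,interpolation=cv2.INTER_CUBIC)
    for x,y,t in((.5435,-.3091,.01),(.5437,-.2375,.016),(.5445,-.1662,.022),(.545,-.0941,.03)):
        q=disc(x,y,.0635,.005,t,c)
        for k in(q[:72],q[72:]): cv2.polylines(o,[np.round((k+.5)*S-.5).astype(int)],True,(0,0,255))
    cv2.imwrite(f"pics/fin_{c}.png",o[int(a*S):int(b*S),int(e*S):int(f*S)])
E
```

```text
(no output)
```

View pics/fin_top.png

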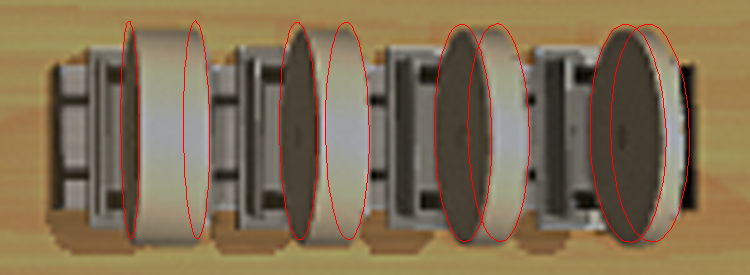

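View pics/fin_side.png

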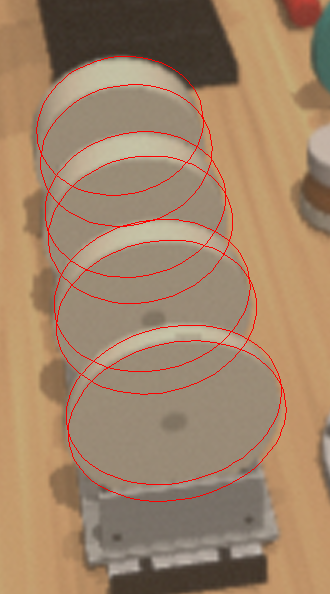

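The outlines agree to about a pixel (1–2 mm): the blanks are upright and seated.

```bash
python3 -c "
from station import *
print(finish_job())"
```

```text
the job is handed in; nothing more can be done
None
```

All four blanks are in the stands in the order you asked for: 10 mm at the clamp-ring end, then 16, 22 and 30 mm at the jar end. The job was handed in at about 35 s, and no verdict was reported.

- **Thickness:** the jaw openings when gripping (10.0, 15.6, 21.6 and 29.4 mm) confirmed the order I had read from the pictures.
- **Setting down:** I lowered each blank in small steps until it touched. The downward contact was about 7 to 10 N for three of them. The 16 mm blank met one bar first, so I shifted it 2 mm, which briefly raised the force to about 21 N upward and 10 N sideways. I eased that off before opening the jaws.
- **Final check:** both cameras show all four blanks upright between their cheeks, within about 1 to 2 mm of where I expected them. The clamp ring was never touched and looks unmoved. The gripper was about 0.3 m away when I handed in, touching nothing.
- **Disagreement:** the 16 mm blank's sideways contact suggested the rail lies 1 to 2 mm further out from the robot than I first measured. I allowed for this with the last two blanks.

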